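# Close the sorting tray and tip the spacers into its green corner

### The job

Take the orange gate plate out of its aluminium rack and slide it down into the two grooves at the open end of the blue tray until it stands on the tray floor. Then lift the tray by its black handle, a hand's breadth clear of the bench, and tilt it until all three brass spacers have slid together into the corner marked green, between the gate and the side wall. Finish while still holding the tray up, still and tilted like that, touching nothing else; spill nothing and leave everything else where it stands.

Things in the scene. Friction and masses are not known exactly. Their poses are not given: they have to be found in the camera images.
- tray: Blue open-topped tray, 120 (x) x 80 (y) x 34 mm high, 0.2 kg, loose on the bench. Origin: centre of its underside; z up. Walls and floor 4 mm thick, inside 72 mm wide. Walls at +y, -y and +x (a black handle rises from the middle of the +x wall); the -x end, facing the robot, is open, with two upright grooves for the gate. The corner at -x, -y is marked green (ribs and wall top).
- tray_corner (a point): The green-marked inner corner on the tray floor: where the inner face of the seated gate meets the -y wall; at (-47, -36, 4) mm in the tray's frame. Axes as the tray's. The groove rib fills the last 7 x 5 mm of this corner.
- tray_handle (a point): Point to grip on the tray's black rubber handle, at (53, 0, 52) mm in the tray's frame. The handle is a block 14 mm thick along the tray's x (grip across this), 40 mm long along y, its top 66 mm above the tray's underside. Axes as the tray's.
- tray_groove (a point): Where the centre of the gate's lower edge stands when fully in: on the tray floor midway between the grooves, (-50, 0, 4) mm in the tray's frame; axes as the tray's. The grooves are 9 mm wide in x (13 mm in their top 6 mm), run from the wall tops (34 mm) to the floor (4 mm), and are 72 mm apart, bottom to bottom, in y.
- gate: Orange gate plate, 6 mm thick (its x), 68 mm wide (its y), 36 mm high, its lowest 6 mm stepped in to 64 mm width, with a grip block on top: 14 mm thick (x), 40 mm long (y), from 34 to 62 mm above the lower edge. 0.05 kg. Origin: centre of its lower edge; z up. The same either way round. It starts standing upright in the rack.
- gate_grip (a point): Point to grip on the gate's block, 49 mm above its lower edge, on its middle axis; grip across the 14 mm (the gate's x). Axes as the gate's.
- rack: Aluminium rack fixed to the bench, 40 (x) x 92 (y) x 20 mm high, with one slot 10 mm wide and 72 mm long along its y, its floor 5 mm above the bench, in which the gate stands. Origin: centre of its underside.
- spacer_1: The first of three alike brass spacers, polished, with a blind bore on top: 18 mm across, 10 mm high, 18 g, lying loose on the tray floor in the half away from the gate. Slippery: starts to slide at about 6 to 9 degrees of tilt. Origin: centre of its underside.
- spacer_2: The second of three alike brass spacers, polished, with a blind bore on top: 18 mm across, 10 mm high, 18 g, lying loose on the tray floor in the half away from the gate. Slippery: starts to slide at about 6 to 9 degrees of tilt. Origin: centre of its underside.
- spacer_3: The third of three alike brass spacers, polished, with a blind bore on top: 18 mm across, 10 mm high, 18 g, lying loose on the tray floor in the half away from the gate. Slippery: starts to slide at about 6 to 9 degrees of tilt. Origin: centre of its underside.
- lens_canister: Bystander: black lens canister, 37 mm across, 62 mm high; origin: centre of its underside.
- adapter_ring: Bystander: black adapter ring lying flat, 40 mm across, 18 mm high; origin: centre of its underside.
- tape_roll: Bystander: yellow roll of tape lying flat, 82 mm across, 19 mm high; origin: centre of its underside.
- lamp_supply: Fixed: large white lamp power supply to the right of the tray, 240 (x) x 200 (y) mm, top 206 mm above the bench, its left side at y = 0.20 m. Origin: its underside, about 11 mm in front of the middle.
- lcd_blue: Fixed: monitor at the right, between the robot start pose and the tray. Its screen, 345 x 285 mm, spans about x = 0.31 to 0.47, y = -0.17 to -0.50 m, 0.21 to 0.50 m above the bench: pass above it or nearer to the base. Origin: centre of the underside of its foot.
- lcd_scope: Fixed: monitor to the left of the tray. Its foot is 190 x 220 x 12 mm; its screen, 345 mm wide, has its lower edge 284 mm above the bench and reaches to about x = 0.54, y = 0.33 m on the tray's side. Origin: centre of its underside.

How it is judged:
On the way, in this order (a step that is already met when the one before it is completed fails the run):
1. the gate stands fully down in the tray's grooves, with the tray still on the bench (x of gate in the frame of tray between -0.055 and -0.045 m and y of gate in the frame of tray between -0.004 and 0.004 m and z of gate in the frame of tray between 0.001 and 0.008 m and angle between the z axis of gate and the z axis of tray, either way round below 0.25 rad and height (world z) of tray_handle below 0.06 m and angle between tray's own z axis and vertical below 0.08 rad), for 0.2 s.
2. the tray is lifted clear of the bench by the fingers, gate in place (x of gate in the frame of tray between -0.055 and -0.045 m and y of gate in the frame of tray between -0.004 and 0.004 m and z of gate in the frame of tray between 0.001 and 0.008 m and angle between the z axis of gate and the z axis of tray, either way round below 0.25 rad and height (world z) of each of tray_corner, tray above 0.03 m and height (world z) of tray_handle above 0.08 m and contact force between tray and the fingers above 1 N), for 0.2 s.
At the end, for the whole second after the job is handed in: The fingers hold the tray still, 30 mm or more above the bench, touching nothing else, tilted 9 to 55 degrees; the gate stands on the tray floor in its grooves (within 5 mm); the origin of each spacer rests within 54 mm of the green inner corner (all of step 2 and distance between each of spacer_1, spacer_2, spacer_3 and tray_corner below 0.054 m and contact force between tray and rack below 0.3 N and contact force between tray and lamp_supply below 0.3 N and contact force between tray and lcd_scope below 0.3 N and contact force between tray and lens_canister below 0.3 N and contact force between tray and adapter_ring below 0.3 N and contact force between tray and tape_roll below 0.3 N and angle between tray's own z axis and vertical between 0.16 and 0.96 rad and linear speed of tray below 0.02 m/s and linear speed of each of gate, spacer_1, spacer_2, spacer_3 below 0.03 m/s); the arm keeps its last pose, push and grip.
It fails at once if a spacer leaves the tray (z of any of spacer_1, spacer_2, spacer_3 in the frame of tray below -0.005 m or z of any of spacer_1, spacer_2, spacer_3 in the frame of tray above 0.05 m or distance between any of spacer_1, spacer_2, spacer_3 and tray above 0.1 m).
It fails at once if a bystander is pushed more than 20 mm out of place (distance of any of lens_canister, adapter_ring, tape_roll from where it was at the start of the episode above 0.02 m).
It also fails if it takes over 72 s, if anything falls off the work surface, if the arm or the gripper's body presses on something with over 40 N, if the wrist force passes 120 N, or if a joint passes its speed limit or range.

### The arm

A 6-joint arm with a two-finger parallel gripper is mounted at the origin on the work surface; the furniture and walls round the work are solid. World frame = base frame: x ahead of the robot, y to its left, z up, the work surface at z = 0. Lengths are in m, angles in rad, forces in N, time in s.
With the tool pointing down it reaches from about 0.3 to 0.875 m from the base axis. Payload 6.4 kg.
Tool frame: the origin (TCP) lies at the very end of the fingers, on their centre line; the grasp point (between the pads) lies 19 mm behind it; z points along the fingers, y is the line along which they close (so a half turn about z gives the same grasp; the last joint's range is limited). The gripper opens to 85 mm and grips with 20 to 120 N. Pads are 22 mm wide; open, the fingers measure 114 mm over their backs; the gripper's body (76 mm by 85 mm) begins 54 mm behind the grasp point. The pads swing forward as they close: fully open they stand 13 mm farther back than shut.
Start: joints at [-1.544, 0.181, 1.607, -0, 1.354, -0.206], TCP at [0.133, -0.559, 0.231] pointing down, gripper open.
Joint ranges: [-2.99, 2.99], [-0.89, 2.07], [0.3, 2.58], [-1.14, 4.28], [0, 2.63], [-3.12, 3.12]. Speed limits (rad/s): [2.57, 2.57, 3.01, 3.14, 3.14, 3.14].

### API

Orientations are given as a unit quaternion [w, x, y, z].
In Python, from bench import ctrl gives the robot as it stands.
- The arm moves only by the tool jog_arm, never from a script. Its argument "series" is a list that holds one entry, the list of rows, each a list of 7 numbers: the shift along the tool's x, y, z in mm, then the turn, a rotation vector about the tool's x, y, z in rad, then the finger opening in mm, from 0 to 85.4. In form: [[[tx, ty, tz, rx, ry, rz, gripper], ...]]. A call has exactly 10 rows; each row shifts and turns the commanded pose from where the row before left it, along the tool's axes as they then stand; what a row does not reach is not made up. A row lasts 1/10 s, in which the tool goes at most 50 mm and 8.59 degrees, less where a joint would pass 70% of its speed; a pose out of reach is approached as far as the arm can. A call with a gripper value outside its range is refused whole. The fingers move at their own pace and stop on an object; the grip force is fixed at half the most. Time passes only in rows, so rows that do not move let the fingers close, or fill a call up. It gives the time, the measured TCP pose, the force, the opening and the grip force at its end, in the units of the state.
- ctrl.get_obs(): the state, without advancing time (a new reading comes with each control period).
- ctrl.camera(name): name is "scene" or "top" or "wrist"; returns a dict with "frame" (384x512x3 uint8, blue, green, red), "z_map" (384x512 float32, m along the optical axis (not along the pixel's ray), 0 where there is no reading), "fx", "fy", "cx", "cy" (pixels), "xyz" and "rotation" of the camera in the world. Camera axes: x right, y down, z forward; pixel columns grow to the right and rows downward; lengths in m; the calibration is good to about 2 mm. A picture is of the moment at which its call begins.
- ctrl.hand_in(): hands the job in; it is judged then, once.
The state is a dict: "time_s": time; "q": joint angles; "dq": joint speeds; "joint_efforts": joint torques, N m; "eef_pos": TCP position; "eef_rot": TCP orientation; "wrist_force": force on the tool from outside, world axes, zero at the start; "torque": the same for the moment, N m; "opening": opening from 0.0 (shut) to 1.0 (fully open); "grasp_force": force on a finger pad.
Only numpy, scipy, OpenCV 4.12 (cv2) and the standard library are available. Lean on these libraries where they do the work, as an engineer would, in place of code of your own. Each camera call takes 0.05 s, during which the arm holds its last target. There are 200 camera calls.

## Working session

There is one attempt and no reset: what is moved stays moved. The work goes in short steps, Python scripts to look and compute and a tool call to move; the robot and the scene stay as the last step left them, time stands still between calls to the robot, and variables do not carry over. Pictures are saved under pics/ and viewed, at most 10 in all, crops included, and the job is handed in when it is done.

Besides the shell and the picture viewer there is one more tool, called after "Emit:" as name(argument=value, ...) on one line, values as JSON. jog_arm: Moves the arm, as the interface text tells. Its arguments: {"type":"object","properties":{"series":{"type":"array"}},"required":["series"]}

```bash
mkdir -p pics; cat > h.py <<'E'
import numpy as np,cv2
from bench import ctrl
from scipy.spatial.transform import Rotation as R
def rot(c):
    r=np.array(c["rotation"],float)
    return r if r.shape==(3,3) else R.from_quat(r[[1,2,3,0]]).as_matrix()
def cloud(c):
    z=c["z_map"]; v,u=np.mgrid[:z.shape[0],:z.shape[1]]
    p=np.stack([(u-c["cx"])/c["fx"]*z,(v-c["cy"])/c["fy"]*z,z],-1)
    P=p@rot(c).T+np.array(c["xyz"]); P[z==0]=np.nan
    return P
E
python3 - <<'E'
from h import *
print(ctrl.get_obs())
for n in ["scene","top"]:
    c=ctrl.camera(n); print(n,c["xyz"],c["rotation"],c["fx"],c["cx"],c["cy"])
    np.save(n+".npy",c,allow_pickle=True)
    cv2.imwrite(f"pics/{n}0.png",c["frame"])
E
```

```text
{'time_s': 0.0, 'q': array([-1.54429890e+00,  1.81571559e-01,  1.60801896e+00,  1.40201830e-05,
        1.35381584e+00, -2.06320318e-01]), 'dq': array([ 0.0015934 ,  0.00068021, -0.00185586, -0.00061422, -0.00178958,
        0.00108047]), 'joint_efforts': array([ 3.68288547e-04, -4.44869792e+01, -3.51337767e+01, -3.10582664e-04,
        8.97715014e-03, -1.78892549e-06]), 'eef_pos': array([ 0.13265881, -0.55890754,  0.23036171]), 'eef_rot': array([-9.02578554e-04,  9.93231903e-01,  1.16144588e-01,  8.82436368e-05]), 'wrist_force': array([-0.50748448,  0.46293032, -0.496784  ]), 'torque': array([0.00183195, 0.00430966, 0.01244723]), 'grasp_force': 0.0, 'opening': 1.002686652417562}
scene [-0.35394441  0.23016514  1.12657724] [ 0.19900339 -0.60651948  0.72798144 -0.25014957] 447.1512328266009 263.1007359023596 190.19625241463726
top [0.26479868 0.0835048  1.10644124] [ 0.05660505 -0.70234807  0.70564956 -0.07457718] 365.40483545666746 259.13496588829355 186.29169977148797
```

View pics/top0.png

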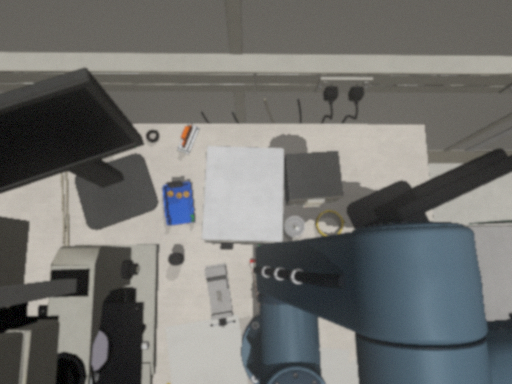

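View pics/scene0.png

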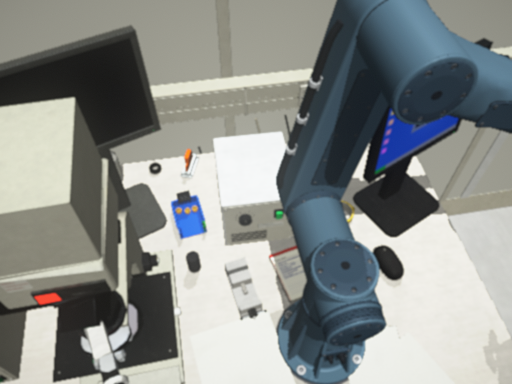

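The top view shows the tray at about (179,203), its handle at (178,182), the gate in its rack at (187,138), the canister at (176,256) and the ring at (152,135). The scene view shows the same layout, with the gate at (187,158), the tray at (187,215) and a green corner mark at (204,228).

```bash
python3 - <<'E'
from h import *
for n in ["top","scene"]:
    c=np.load(n+".npy",allow_pickle=True).item(); P=cloud(c); f=c["frame"]; hsv=cv2.cvtColor(f,cv2.COLOR_BGR2HSV)
    H,S,V=cv2.split(hsv)
    roi=(P[...,0]>.4)&(P[...,0]<1.1)&(P[...,1]>-.0)&(P[...,1]<.5)&(P[...,2]<.12)&(P[...,2]>.008)
    masks=dict(blue=(H>100)&(H<130)&(S>130)&roi,orange=(H<18)&(S>150)&roi,brass=(H>8)&(H<28)&(S>60)&roi,green=(H>45)&(H<85)&(S>100)&roi,dark=(V<60)&roi)
    for k,m in masks.items():
        nn,l,st,ce=cv2.connectedComponentsWithStats(m.astype(np.uint8))
        for i in range(1,nn):
            if st[i,4]<4: continue
            q=P[l==i]; print(n,k,st[i,4],ce[i].round(1),"med",np.median(q,0).round(4),"min",q.min(0).round(3),"max",q.max(0).round(3))
    m=masks["blue"]&(P[...,2]>.026)
    pts=P[m][:,:2].astype(np.float32); print("trayrect",cv2.minAreaRect(pts))
    m=(S<60)&(V>90)&roi&(P[...,2]>.012)&(P[...,2]<.027)&(P[...,0]>.6)&(P[...,1]<.3)
    pts=P[m][:,:2].astype(np.float32); print("rack",len(pts), cv2.minAreaRect(pts) if len(pts) else 0)
    cv2.imwrite(f"pics/{n}c.png",cv2.resize(f[110:270,110:240] if n=="top" else f[130:290,110:240],None,fx=3.7,fy=3.7,interpolation=cv2.INTER_CUBIC))
E
python3 -c "
import cv2,numpy as np
a=cv2.imread('pics/topc.png');b=cv2.imread('pics/scenec.png')
cv2.imwrite('pics/cc.png',cv2.resize(np.hstack([a,b]),(800,492)))"
```

```text
top blue 18 [188.2 186.1] med [0.4733 0.265  0.0287] min [0.45  0.261 0.012] max [0.479 0.282 0.033]
top blue 45 [165.5 198.1] med [0.4291 0.3336 0.0288] min [0.401 0.329 0.008] max [0.47  0.338 0.036]
top blue 17 [191.1 202.2] med [0.4198 0.2571 0.0313] min [0.402 0.253 0.026] max [0.437 0.261 0.035]
top orange 50 [185.3 132.1] med [0.6251 0.275  0.065 ] min [0.607 0.264 0.06 ] max [0.64  0.284 0.068]
top brass 112 [185.6 133.6] med [0.622  0.275  0.0619] min [0.594 0.262 0.018] max [0.664 0.292 0.068]
top brass 14 [170.1 193.1] med [0.4507 0.3246 0.0116] min [0.444 0.318 0.009] max [0.457 0.331 0.015]
top brass 13 [178.8 194.8] med [0.4449 0.2977 0.0106] min [0.438 0.291 0.008] max [0.451 0.303 0.014]
top brass 14 [186. 194.] med [0.4475 0.2762 0.0127] min [0.441 0.27  0.008] max [0.454 0.282 0.017]
top dark 4 [154.5 139.2] med [0.6174 0.3771 0.0185] min [0.615 0.372 0.013] max [0.621 0.381 0.02 ]
top dark 243 [112.5 176.1] med [0.4869 0.4718 0.0709] min [0.476 0.463 0.013] max [0.514 0.5   0.12 ]
trayrect ((0.4361065626144409, 0.2966095507144928), (0.0777924507856369, 0.0802967697
[... 913 characters left out ...]
982 0.0119] min [0.433 0.292 0.008] max [0.449 0.305 0.018]
scene dark 32 [154.9 168. ] med [0.6218 0.387  0.0134] min [0.609 0.372 0.009] max [0.646 0.399 0.02 ]
scene dark 13 [122.3 189.4] med [0.4863 0.4704 0.0994] min [0.483 0.467 0.079] max [0.49  0.472 0.115]
scene dark 4 [120.  201.5] med [0.4799 0.4874 0.0519] min [0.477 0.486 0.049] max [0.482 0.488 0.056]
scene dark 6 [127.3 203.3] med [0.4847 0.4697 0.0296] min [0.482 0.467 0.025] max [0.488 0.476 0.043]
trayrect ((0.4353194832801819, 0.2988223135471344), (0.07854901999235153, 0.08040859550237656), 7.545501232147217)
rack 341 ((0.7034894824028015, 0.14975127577781677), (0.20187103748321533, 0.2984291613101959), 0.8553285002708435)
```

View pics/cc.png

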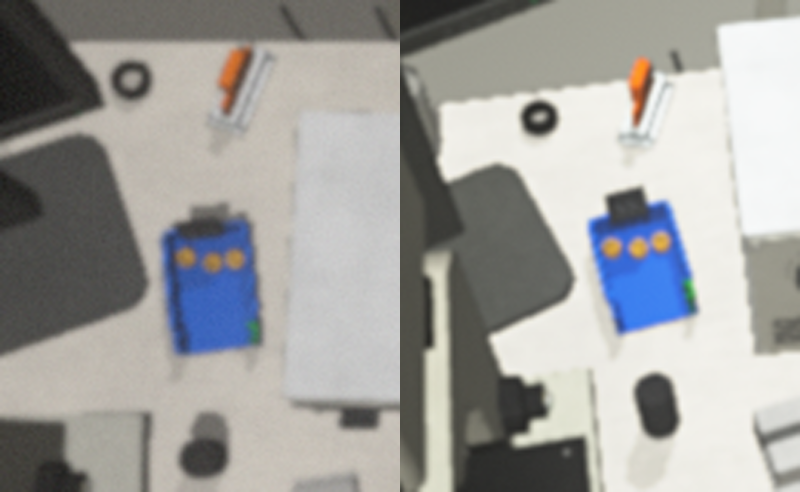

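```bash
cat >> h.py <<'E'
def q2R(q): q=np.array(q); return R.from_quat(q[[1,2,3,0]])
def down(yaw_y):  # tool z down, tool y at yaw (deg) in world
    a=np.radians(yaw_y); y=np.array([np.cos(a),np.sin(a),0]); z=np.array([0,0,-1.]); return R.from_matrix(np.stack([np.cross(y,z),y,z],1))
def rows(p0,R0,wps,grip,nd=(1,3)):
    """wps: list of (pos,Rot,n): straight segments; prints tool-frame rows"""
    out=[]
    for p1,R1,n in wps:
        rv=(R0.inv()*R1).as_rotvec()
        for i in range(n):
            Ra=R0*R.from_rotvec(rv*i/n)
            out.append(list((Ra.inv().apply((np.array(p1)-p0)/n)*1000).round(nd[0]))+list((rv/n).round(nd[1]))+[grip])
        p0,R0=np.array(p1),R1
    for i in range(0,len(out),10): print(str([[ [float(x) for x in r] for r in out[i:i+10]]]).replace(' ',''))
E
python3 - <<'E'
from h import *
for n in ["top","scene"]:
    c=np.load(n+".npy",allow_pickle=True).item(); P=cloud(c); H,S,V=cv2.split(cv2.cvtColor(c["frame"],cv2.COLOR_BGR2HSV))
    m=(P[...,0]>.35)&(P[...,0]<.9)&(P[...,1]>.22)&(P[...,2]>.15)
    q=P[m]; 
    for lo in np.arange(.22,.5,.04):
        s=q[(q[:,1]>=lo)&(q[:,1]<lo+.04)]
        if len(s): print(n,lo.round(2),len(s),s.min(0).round(3),s.max(0).round(3))
    m=(P[...,0]>.55)&(P[...,0]<.7)&(P[...,1]>.2)&(P[...,1]<.33)&(P[...,2]>.055)&(P[...,2]<.1)&(S>150)&(H<20)
    q=P[m]; r=cv2.minAreaRect(q[:,:2].astype(np.float32)); print("block",len(q),r)
o=ctrl.get_obs(); 
rows(o["eef_pos"],q2R(o["eef_rot"]),[([.133,-.559,.60],down(-76.7),8),([.37,-.14,.6],down(-6),12),([.605,.28,.30],down(64),12)],85)
E
```

```text
top 0.22 1331 [0.738 0.22  0.15 ] [0.803 0.26  0.413]
top 0.26 1330 [0.738 0.26  0.157] [0.803 0.3   0.414]
top 0.3 2135 [0.513 0.3   0.158] [0.803 0.34  0.569]
top 0.34 3453 [0.498 0.34  0.157] [0.802 0.38  0.57 ]
top 0.38 3582 [0.484 0.38  0.154] [0.803 0.42  0.57 ]
top 0.42 3642 [0.469 0.42  0.156] [0.802 0.46  0.57 ]
top 0.46 3387 [0.455 0.46  0.15 ] [0.802 0.5   0.569]
top 0.5 2447 [0.44 0.5  0.15] [0.803 0.54  0.512]
block 50 ((0.6251531839370728, 0.27530646324157715), (0.012639965862035751, 0.035760022699832916), 71.19647216796875)
scene 0.22 1482 [0.731 0.22  0.15 ] [0.807 0.26  0.483]
scene 0.26 1520 [0.732 0.26  0.151] [0.811 0.3   0.487]
scene 0.3 1989 [0.508 0.3   0.151] [0.805 0.34  0.571]
scene 0.34 3010 [0.495 0.34  0.15 ] [0.805 0.38  0.571]
scene 0.38 2518 [0.481 0.38  0.285] [0.804 0.42  0.571]
scene 0.42 2670 [0.465 0.42  0.284] [0.805 0.46  0.571]
scene 0.46 2741 [0.459 0.46  0.151] [0.806 0.5   0.571]
scene 0.5 1758 [0.456 0.5   0.384] [0.805 0.54  0.57 ]
block 48 ((0.6216996908187866, 0.27531105279922485), (0.01410535629838705, 0.03997134044766426), 75.327110290
[... 486 characters left out ...]
38.2,-12.2,0.0,0.0,0.0,-0.103,85.0],[39.3,-8.2,0.0,0.0,0.0,-0.103,85.0],[39.9,-4.2,0.0,0.0,0.0,-0.103,85.0],[40.1,-0.1,0.0,0.0,0.0,-0.103,85.0],[39.9,4.1,0.0,0.0,0.0,-0.103,85.0],[39.3,8.1,0.0,0.0,0.0,-0.103,85.0],[38.2,12.1,0.0,0.0,0.0,-0.103,85.0]]]
[[[36.9,15.8,25.0,0.0,0.0,-0.102,85.0],[35.1,19.5,25.0,0.0,0.0,-0.102,85.0],[32.9,22.9,25.0,0.0,0.0,-0.102,85.0],[30.4,26.2,25.0,0.0,0.0,-0.102,85.0],[27.6,29.1,25.0,0.0,0.0,-0.102,85.0],[24.5,31.8,25.0,0.0,0.0,-0.102,85.0],[21.1,34.1,25.0,0.0,0.0,-0.102,85.0],[17.5,36.1,25.0,0.0,0.0,-0.102,85.0],[13.8,37.7,25.0,0.0,0.0,-0.102,85.0],[9.9,38.9,25.0,0.0,0.0,-0.102,85.0]]]
[[[5.9,39.7,25.0,0.0,0.0,-0.102,85.0],[1.8,40.1,25.0,0.0,0.0,-0.102,85.0]]]
```

Emit:
jog_arm(series=[[[0, 0, -46, 0, 0, 0, 85], [0, 0, -46, 0, 0, 0, 85], [0, 0, -46, 0, 0, 0, 85], [0, 0, -46, 0, 0, 0, 85], [0, 0, -46, 0, 0, 0, 85], [0, 0, -46, 0, 0, 0, 85], [0, 0, -46, 0, 0, 0, 85], [0, 0, -46, 0, 0, 0, 85], [27.3, -29.4, 0, 0, 0, -0.103, 85], [30.1, -26.5, 0, 0, 0, -0.103, 85]]])

```text
time_s: 1.1
eef_pos: [0.1721, -0.4904, 0.5998]
eef_rot: [0.001, 0.976, 0.219, 0.0]
wrist_force: [0.1, -0.1, -0.1]
opening: 0.997
grasp_force: 0.0
```

```bash
python3 - <<'E'
from h import *
c=np.load("scene.npy",allow_pickle=True).item(); P=cloud(c)
t=np.load("top.npy",allow_pickle=True).item(); Q=cloud(t)
for p in (P,Q):
    q=p.reshape(-1,3)
    for y in np.arange(.28,.5,.02):
        s=q[(abs(q[:,1]-y)<.01)&(q[:,2]>.27)&(q[:,0]>.35)&(q[:,0]<.7)]
        if len(s): print(y.round(2),len(s),np.percentile(s[:,0],[1,50,99]).round(3),np.percentile(s[:,2],[1,99]).round(3))
E
```

```text
0.32 29 [0.514 0.519 0.526] [0.288 0.394]
0.34 889 [0.509 0.524 0.545] [0.29  0.568]
0.36 999 [0.502 0.52  0.546] [0.29  0.569]
0.38 1018 [0.495 0.513 0.538] [0.29  0.569]
0.4 1045 [0.488 0.506 0.531] [0.291 0.569]
0.42 1055 [0.481 0.498 0.524] [0.291 0.569]
0.44 1078 [0.473 0.491 0.518] [0.29  0.569]
0.46 1109 [0.466 0.484 0.509] [0.291 0.569]
0.48 1041 [0.461 0.478 0.502] [0.293 0.569]
0.32 44 [0.517 0.522 0.528] [0.288 0.405]
0.34 1218 [0.512 0.531 0.556] [0.292 0.568]
0.36 1106 [0.505 0.524 0.553] [0.292 0.568]
0.38 1133 [0.497 0.517 0.546] [0.294 0.569]
0.4 1121 [0.491 0.509 0.538] [0.292 0.569]
0.42 1131 [0.483 0.502 0.531] [0.293 0.569]
0.44 1153 [0.476 0.495 0.523] [0.293 0.569]
0.46 1141 [0.468 0.488 0.516] [0.292 0.568]
0.48 866 [0.46  0.478 0.488] [0.289 0.552]
```

Emit:
jog_arm(series=[[[32.7, -23.3, 0, 0, 0, -0.103, 85], [34.9, -19.8, 0, 0, 0, -0.103, 85], [36.7, -16.1, 0, 0, 0, -0.103, 85], [38.2, -12.2, 0, 0, 0, -0.103, 85], [39.3, -8.2, 0, 0, 0, -0.103, 85], [39.9, -4.2, 0, 0, 0, -0.103, 85], [40.1, 0, 0, 0, 0, -0.103, 85], [39.9, 4.1, 0, 0, 0, -0.103, 85], [39.3, 8.1, 0, 0, 0, -0.103, 85], [38.2, 12.1, 0, 0, 0, -0.103, 85]]])

```text
time_s: 2.1
eef_pos: [0.3694, -0.1385, 0.5991]
eef_rot: [-0.0, 0.741, 0.672, -0.0]
wrist_force: [0.8, 0.8, -0.0]
opening: 0.999
grasp_force: 0.0
```

Emit:
jog_arm(series=[[[36.9, 15.8, 25, 0, 0, -0.102, 85], [35.1, 19.5, 25, 0, 0, -0.102, 85], [32.9, 22.9, 25, 0, 0, -0.102, 85], [30.4, 26.2, 25, 0, 0, -0.102, 85], [27.6, 29.1, 25, 0, 0, -0.102, 85], [24.5, 31.8, 25, 0, 0, -0.102, 85], [21.1, 34.1, 25, 0, 0, -0.102, 85], [17.5, 36.1, 25, 0, 0, -0.102, 85], [13.8, 37.7, 25, 0, 0, -0.102, 85], [9.9, 38.9, 25, 0, 0, -0.102, 85]]])

```text
time_s: 3.1
eef_pos: [0.5639, 0.2124, 0.3477]
eef_rot: [-0.0, 0.319, 0.948, -0.0]
wrist_force: [-0.7, -0.2, -0.2]
opening: 0.997
grasp_force: 0.0
```

```bash
python3 - <<'E'
from h import *
o=ctrl.get_obs(); print(o["time_s"],o["eef_pos"],o["eef_rot"],o["q"])
c=ctrl.camera("wrist"); np.save("w1.npy",c,allow_pickle=True); cv2.imwrite("pics/w1.png",c["frame"]); print(c["xyz"],rot(c))
rows(o["eef_pos"],q2R(o["eef_rot"]),[([.605,.27,.26],down(73),10)],85)
E
```

```text
3.1 [0.56389614 0.21237217 0.34772829] [-2.80898213e-04  3.18539264e-01  9.47909601e-01 -2.15696841e-04] [ 1.63484242e-01  1.73246052e-01  1.38378931e+00 -1.17875249e-04
  1.58525574e+00 -7.58937546e-01]
[0.51183017 0.25261887 0.48977318] [[ 6.03262817e-01  7.70738995e-01  2.05025303e-01]
 [ 7.97542454e-01 -5.82960339e-01 -1.55187877e-01]
 [-8.77284366e-05  2.57135459e-01 -9.66375366e-01]]
[[[0.2,7.1,8.8,-0.0,-0.0,-0.035,85.0],[-0.0,7.1,8.8,-0.0,-0.0,-0.035,85.0],[-0.3,7.1,8.8,-0.0,-0.0,-0.035,85.0],[-0.5,7.1,8.8,-0.0,-0.0,-0.035,85.0],[-0.8,7.0,8.8,-0.0,-0.0,-0.035,85.0],[-1.0,7.0,8.8,-0.0,-0.0,-0.035,85.0],[-1.3,7.0,8.8,-0.0,-0.0,-0.035,85.0],[-1.5,6.9,8.8,-0.0,-0.0,-0.035,85.0],[-1.8,6.9,8.8,-0.0,-0.0,-0.035,85.0],[-2.0,6.8,8.8,-0.0,-0.0,-0.035,85.0]]]
```

View pics/w1.png

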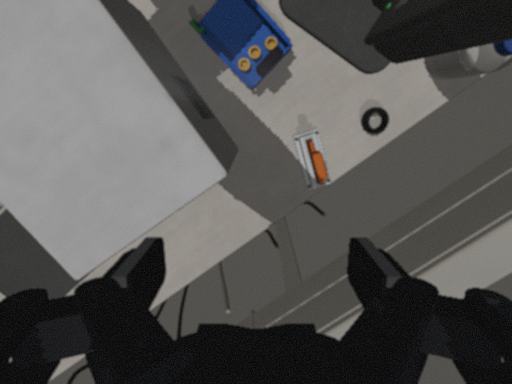

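The wrist view shows the gate block at about (317,163) in its rack (298–328, 130–187), the tray at (245,38) with its handle at (270,62), and the ring at (375,120).

```bash
cat >> h.py <<'E'
def measure(c):
    P=cloud(c); H,S,V=cv2.split(cv2.cvtColor(c["frame"],cv2.COLOR_BGR2HSV)); z=P[...,2]
    def rect(m,name):
        m=m.astype(np.uint8); n,l,st,ce=cv2.connectedComponentsWithStats(m)
        q=P[m>0]
        if len(q)<8: print(name,len(q)); return
        r=cv2.minAreaRect(q[:,:2].astype(np.float32)); print(name,len(q),np.round(r[0],4),np.round(r[1],4),round(r[2],1),"zmed",np.median(q[:,2]).round(4))
    near=(P[...,0]>.33)&(P[...,0]<.72)&(P[...,1]>.2)&(P[...,1]<.4)
    org=near&(H<18)&(S>120)
    rect(org&(z>.055),"gate block top")
    rect(near&(H>100)&(H<130)&(S>110)&(z>.028),"tray rim")
    rect(near&(H>100)&(H<130)&(S>110)&(z>.001),"tray blue all")
    rect(near&(V<75)&(z>.058)&(z<.08)&(P[...,0]>.42)&(P[...,0]<.55),"handle top")
    rect(near&(S<60)&(z>.014)&(z<.028)&(P[...,0]>.56),"rack top")
    return P,H,S,V
E
python3 - <<'E'
from h import *
c=np.load("w1.npy",allow_pickle=True).item(); measure(c)
E
```

```text
gate block top 334 [0.5552 0.2961] [0.1309 0.142 ] 31.6 zmed 0.0662
tray rim 1226 [0.4982 0.2859] [0.1375 0.2291] 69.9 zmed 0.0341
tray blue all 4547 [0.4883 0.2892] [0.1377 0.2501] 70.2 zmed 0.0039
handle top 444 [0.4525 0.2621] [0.1235 0.0614] 89.3 zmed 0.0649
rack top 607 [0.6411 0.3298] [0.1361 0.0844] 73.6 zmed 0.0187
```

Emit:
jog_arm(series=[[[0, 7, 9, 0, 0, -0.035, 85], [0, 7, 9, 0, 0, -0.035, 85], [0, 7, 9, 0, 0, -0.035, 85], [-0.5, 7, 9, 0, 0, -0.035, 85], [-1, 7, 9, 0, 0, -0.035, 85], [-1, 7, 9, 0, 0, -0.035, 85], [-1, 7, 9, 0, 0, -0.035, 85], [-1.5, 7, 9, 0, 0, -0.035, 85], [-2, 7, 9, 0, 0, -0.035, 85], [-2, 7, 9, 0, 0, -0.035, 85]]])

```text
time_s: 4.15
eef_pos: [0.6053, 0.2689, 0.2585]
eef_rot: [-0.0, 0.149, 0.989, 0.0]
wrist_force: [0.2, -0.4, 0.3]
opening: 0.992
grasp_force: 0.0
```

```bash
python3 - <<'E'
from h import *
o=ctrl.get_obs(); print(o["eef_pos"],o["eef_rot"])
c=ctrl.camera("wrist"); np.save("w2.npy",c,allow_pickle=True); cv2.imwrite("pics/w2.png",c["frame"]); measure(c)
E
```

```text
[0.60532291 0.26891471 0.25847426] [-2.61502592e-05  1.49377976e-01  9.88780168e-01  2.28744940e-06]
gate block top 438 [0.5645 0.3   ] [0.1139 0.1723] 43.8 zmed 0.0662
tray rim 1477 [0.5245 0.2939] [0.1417 0.1906] 72.5 zmed 0.0348
tray blue all 3465 [0.5286 0.3223] [0.1982 0.1998] 72.5 zmed 0.0101
handle top 1000 [0.4511 0.2627] [0.0623 0.1254] 0.1 zmed 0.0651
rack top 862 [0.6408 0.33  ] [0.1366 0.0839] 73.4 zmed 0.0189
```

```bash
python3 - <<'E'
import re
s=open('h.py').read()
s=s.replace('        q=P[m>0]\n','        q=P[l==1+np.argmax(st[1:,4])] if n>1 else P[:0,0]\n')
s=s.replace('(H<18)&(S>120)','(H<18)&(S>150)').replace('(H>100)&(H<130)&(S>110)','(H>100)&(H<130)&(S>150)').replace('near&(V<75)','near&(V<75)&(S<110)')
open('h.py','w').write(s)
E
python3 - <<'E'
from h import *
for n in ("w1","w2"):
    c=np.load(n+".npy",allow_pickle=True).item(); P,H,S,V=measure(c)
c=np.load("w2.npy",allow_pickle=True).item(); P=cloud(c)
# tray: centre from union of rim, rotated extents at several angles
for nm in ("w1","w2"):
    c=np.load(nm+".npy",allow_pickle=True).item(); P=cloud(c);H,S,V=cv2.split(cv2.cvtColor(c["frame"],cv2.COLOR_BGR2HSV))
    m=(H>100)&(H<130)&(S>150)&(P[...,2]>.03)&(P[...,2]<.038)&(P[...,0]>.36)&(P[...,0]<.51)&(P[...,1]>.245)&(P[...,1]<.35)
    q=P[m][:,:2]
    for a in range(4,12):
        t=np.radians(a); u=q@[np.cos(t),np.sin(t)]; v=q@[-np.sin(t),np.cos(t)]
        pu=np.percentile(u,[1,99]);pv=np.percentile(v,[1,99]); print(nm,a,len(q),pu.round(4),pv.round(4),np.ptp(pv).round(4), np.histogram(v,bins=12)[0])
cv2.imwrite("pics/w2c.png",cv2.resize(c["frame"][:300,100:500],None,fx=2,fy=2))
E
```

```text
gate block top 257 [0.6254 0.2781] [0.0123 0.0389] 70.1 zmed 0.066
tray rim 262 [0.4349 0.337 ] [0.0199 0.083 ] 84.6 zmed 0.0327
tray blue all 3308 [0.4196 0.2978] [0.118  0.0823] 7.6 zmed 0.0036
handle top 325 [0.4716 0.3047] [0.0142 0.0382] 8.2 zmed 0.0649
rack top 445 [0.6263 0.2791] [0.026  0.0838] 70.1 zmed 0.0191
gate block top 354 [0.6254 0.2782] [0.0116 0.0392] 69.9 zmed 0.066
tray rim 398 [0.4493 0.264 ] [0.0733 0.0193] 21.7 zmed 0.0328
tray blue all 2208 [0.4395 0.3008] [0.0785 0.0839] 7.5 zmed 0.004
handle top 604 [0.4715 0.3051] [0.0144 0.0394] 8.2 zmed 0.0649
rack top 664 [0.6261 0.2791] [0.026  0.0838] 69.9 zmed 0.0192
w1 4 440 [0.405  0.4964] [0.2256 0.3109] 0.0853 [175  31   0   1   0   0   0   0   0   4  30 199]
w1 5 440 [0.4089 0.5014] [0.2184 0.3024] 0.0841 [196  10   0   1   0   0   0   0   0   5  19 209]
w1 6 440 [0.4127 0.5062] [0.2111 0.2939] 0.0828 [206   0   0   1   0   0   0   0   0   6  16 211]
w1 7 440 [0.4163 0.5107] [0.2034 0.2855] 0.0821 [206   0   1   0   0   0   0   0   0   8  16 209]
w1 8 440 [0.4198 0.5153] [0.1955 0.2773] 0.0818 [206   0   1   0   
[... 411 characters left out ...]
 26  28 163]
w2 5 616 [0.4355 0.5041] [0.2188 0.3038] 0.0849 [310  47  27  11   0   0   0   0   5  25  28 163]
w2 6 616 [0.4393 0.5081] [0.211  0.2952] 0.0842 [331  30  25   9   0   0   0   0   5  26  27 163]
w2 7 616 [0.4429 0.5119] [0.2032 0.2865] 0.0833 [340  24  26   5   0   0   0   0   8  25  26 162]
w2 8 616 [0.4465 0.516 ] [0.1951 0.2777] 0.0826 [343  24  25   3   0   0   0   0   9  26  25 161]
w2 9 616 [0.4499 0.5205] [0.1868 0.269 ] 0.0822 [342  25  25   3   0   0   0   0   9  26  27 159]
w2 10 616 [0.4532 0.5248] [0.178  0.2603] 0.0822 [331  38  24   2   0   0   0   0  10  25  28 158]
w2 11 616 [0.4563 0.529 ] [0.1691 0.2514] 0.0823 [303  66  24   2   0   0   0   0  11  27  25 158]
```

View pics/w2c.png

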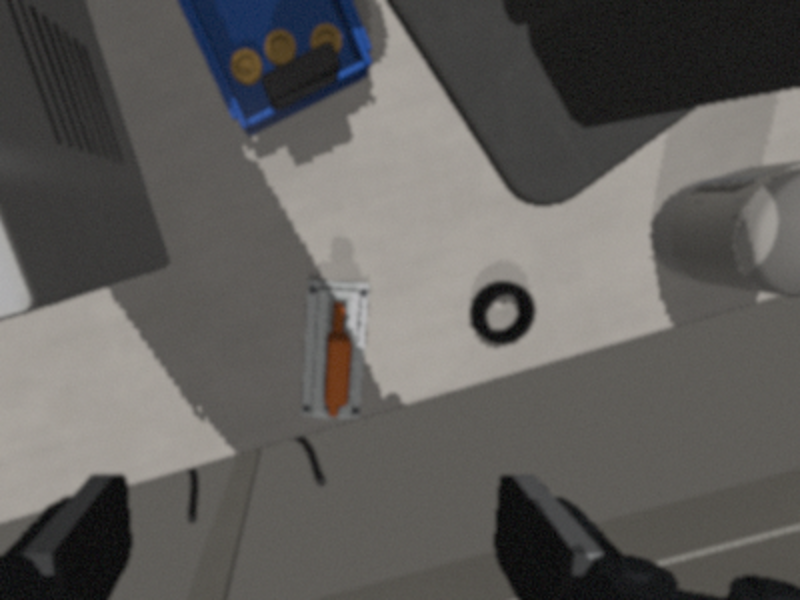

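Wrist crop: the gate block is at about (338,372), the rack is around it and upright, the handle is at (303,76), and the ring at (502,313) is clear of the fingers.

```bash
python3 - <<'E'
from h import *
o=ctrl.get_obs()
rows(o["eef_pos"],q2R(o["eef_rot"]),[([.6254,.2781,.1],down(70),10),([.6254,.2781,.035],down(70),6)],60)
E
```

```text
[[[-1.7,1.4,15.6,-0.0,-0.0,0.005,60.0],[-1.7,1.4,15.6,-0.0,-0.0,0.005,60.0],[-1.7,1.5,15.6,-0.0,-0.0,0.005,60.0],[-1.7,1.5,15.6,-0.0,-0.0,0.005,60.0],[-1.7,1.5,15.6,-0.0,-0.0,0.005,60.0],[-1.7,1.5,15.6,-0.0,-0.0,0.005,60.0],[-1.7,1.5,15.6,-0.0,-0.0,0.005,60.0],[-1.7,1.5,15.6,-0.0,-0.0,0.005,60.0],[-1.7,1.5,15.6,-0.0,-0.0,0.005,60.0],[-1.6,1.5,15.6,-0.0,-0.0,0.005,60.0]]]
[[[0.0,0.0,10.8,0.0,0.0,0.0,60.0],[0.0,0.0,10.8,0.0,0.0,0.0,60.0],[0.0,0.0,10.8,0.0,0.0,0.0,60.0],[0.0,0.0,10.8,0.0,0.0,0.0,60.0],[0.0,0.0,10.8,0.0,0.0,0.0,60.0],[0.0,0.0,10.8,0.0,0.0,0.0,60.0]]]
```

Emit:
jog_arm(series=[[[-1.7, 1.5, 15.6, 0, 0, 0.005, 60], [-1.7, 1.5, 15.6, 0, 0, 0.005, 60], [-1.7, 1.5, 15.6, 0, 0, 0.005, 60], [-1.7, 1.5, 15.6, 0, 0, 0.005, 60], [-1.7, 1.5, 15.6, 0, 0, 0.005, 60], [-1.7, 1.5, 15.6, 0, 0, 0.005, 60], [-1.7, 1.5, 15.6, 0, 0, 0.005, 60], [-1.7, 1.5, 15.6, 0, 0, 0.005, 60], [-1.7, 1.5, 15.6, 0, 0, 0.005, 60], [-1.7, 1.5, 15.6, 0, 0, 0.005, 60]]])

```text
time_s: 5.2
eef_pos: [0.626, 0.2772, 0.102]
eef_rot: [0.0, 0.176, 0.984, 0.0]
wrist_force: [-0.2, -0.7, -0.6]
opening: 0.701
grasp_force: 0.0
```

Emit:
jog_arm(series=[[[0, 0, 11, 0, 0, 0, 60], [0, 0, 11, 0, 0, 0, 60], [0, 0, 11, 0, 0, 0, 60], [0, 0, 11, 0, 0, 0, 60], [0, 0, 11, 0, 0, 0, 60], [0, 0, 10, 0, 0, 0, 60], [0, 0, 0, 0, 0, 0, 10], [0, 0, 0, 0, 0, 0, 6], [0, 0, 0, 0, 0, 0, 6], [0, 0, 0, 0, 0, 0, 6]]])

```text
time_s: 6.2
eef_pos: [0.6266, 0.2774, 0.0394]
eef_rot: [0.001, 0.175, 0.984, 0.0]
wrist_force: [-0.9, 0.8, -0.9]
opening: 0.152
grasp_force: 59.4
```

Emit:
jog_arm(series=[[[0, 0, 0, 0, 0, 0, 6], [0, 0, 0, 0, 0, 0, 6], [0, 0, 0, 0, 0, 0, 6], [0, 0, 0, 0, 0, 0, 6], [0, 0, 0, 0, 0, 0, 6], [0, 0, 0, 0, 0, 0, 6], [0, 0, 0, 0, 0, 0, 6], [0, 0, 0, 0, 0, 0, 6], [0, 0, -1, 0, 0, 0, 6], [0, 0, -2, 0, 0, 0, 6]]])

```text
time_s: 7.2
eef_pos: [0.6251, 0.277, 0.0405]
eef_rot: [-0.001, 0.175, 0.984, -0.0]
wrist_force: [0.5, 0.2, -0.8]
opening: 0.152
grasp_force: 59.6
```

```bash
python3 - <<'E'
from h import *
for n in ("top","scene"):
    c=np.load(n+".npy",allow_pickle=True).item(); q=cloud(c).reshape(-1,3)
    for x in np.arange(.24,.46,.03):
        s=q[(abs(q[:,0]-x)<.015)&(q[:,1]>.2)&(q[:,1]<.48)&(q[:,2]>.075)]
        if len(s): i=s[:,1].argmin(); print(n,x.round(2),len(s),"nearest",s[i].round(3), "n y<.42:",(s[:,1]<.42).sum())
o=ctrl.get_obs()
rows(o["eef_pos"],q2R(o["eef_rot"]),[([.626,.277,.25],down(70),6),([.56,.2,.27],down(70),4),([.41,.21,.27],down(8),10),([.3696,.2904,.13],down(8),10)],6)
E
```

```text
top 0.24 973 nearest [0.226 0.375 0.114] n y<.42: 501
top 0.27 720 nearest [0.265 0.418 0.123] n y<.42: 207
top 0.3 99 nearest [0.311 0.2   0.206] n y<.42: 23
top 0.33 12 nearest [0.321 0.2   0.207] n y<.42: 12
top 0.36 2 nearest [0.346 0.201 0.201] n y<.42: 2
top 0.45 12 nearest [0.464 0.474 0.288] n y<.42: 0
scene 0.24 308 nearest [0.229 0.375 0.113] n y<.42: 255
scene 0.27 182 nearest [0.26  0.419 0.241] n y<.42: 109
scene 0.3 46 nearest [0.302 0.2   0.097] n y<.42: 38
scene 0.33 8 nearest [0.331 0.2   0.205] n y<.42: 8
scene 0.36 3 nearest [0.353 0.2   0.202] n y<.42: 3
scene 0.39 1 nearest [0.376 0.2   0.203] n y<.42: 1
scene 0.45 38 nearest [0.464 0.462 0.296] n y<.42: 0
[[[-0.1,0.0,-34.9,-0.0,-0.0,-0.001,6.0],[-0.1,0.0,-34.9,-0.0,-0.0,-0.001,6.0],[-0.1,0.0,-34.9,-0.0,-0.0,-0.001,6.0],[-0.1,0.0,-34.9,-0.0,-0.0,-0.001,6.0],[-0.1,0.0,-34.9,-0.0,-0.0,-0.001,6.0],[-0.1,0.1,-34.9,-0.0,-0.0,-0.001,6.0],[8.9,-23.7,-5.0,0.0,0.0,0.0,6.0],[8.9,-23.7,-5.0,0.0,0.0,0.0,6.0],[8.9,-23.7,-5.0,0.0,0.0,0.0,6.0],[8.9,-23.7,-5.0,0.0,0.0,0.0,6.0]]]
[[[14.4,-4.2,0.0,0.0,0.0,0.108,6.0],[13.9,-5.7,0.0,0.0,0.0,0.108,6.0],[13.2,-7.2,0.0,0.0,0.0,0.108,6.0],[12.3,-8.6,0.0,0.0,0.0,0.108,6.0],[11.3,-9.9,0.0,0.0,0.0,0.108,6.0],[10.2,-11.0,0.0,0.0,0.0,0.108,6.0],[9.0,-12.1,0.0,0.0,0.0,0.108,6.0],[7.6,-13.0,0.0,0.0,0.0,0.108,6.0],[6.2,-13.7,0.0,0.0,0.0,0.108,6.0],[4.6,-14.3,0.0,0.0,0.0,0.108,6.0]]]
[[[8.5,-2.9,14.0,0.0,0.0,0.0,6.0],[8.5,-2.9,14.0,0.0,0.0,0.0,6.0],[8.5,-2.9,14.0,0.0,0.0,0.0,6.0],[8.5,-2.9,14.0,0.0,0.0,0.0,6.0],[8.5,-2.9,14.0,0.0,0.0,0.0,6.0],[8.5,-2.9,14.0,0.0,0.0,0.0,6.0],[8.5,-2.9,14.0,0.0,0.0,0.0,6.0],[8.5,-2.9,14.0,0.0,0.0,0.0,6.0],[8.5,-2.9,14.0,0.0,0.0,0.0,6.0],[8.5,-2.9,14.0,0.0,0.0,0.0,6.0]]]
```

Clear of obstacles on the microscope side. Lifting the gate and carrying it over.

Emit:
jog_arm(series=[[[0, 0, -35, 0, 0, 0, 6], [0, 0, -35, 0, 0, 0, 6], [0, 0, -35, 0, 0, 0, 6], [0, 0, -35, 0, 0, 0, 6], [0, 0, -35, 0, 0, 0, 6], [0, 0, -35, 0, 0, 0, 6], [9, -23.7, -5, 0, 0, 0, 6], [9, -23.7, -5, 0, 0, 0, 6], [9, -23.7, -5, 0, 0, 0, 6], [9, -23.7, -5, 0, 0, 0, 6]]])

```text
time_s: 8.2
eef_pos: [0.5581, 0.2, 0.2708]
eef_rot: [-0.001, 0.175, 0.984, -0.0]
wrist_force: [-0.0, 0.1, 0.1]
opening: 0.153
grasp_force: 60.5
```

Emit:
jog_arm(series=[[[14.4, -4.2, 0, 0, 0, 0.108, 6], [13.9, -5.7, 0, 0, 0, 0.108, 6], [13.2, -7.2, 0, 0, 0, 0.108, 6], [12.3, -8.6, 0, 0, 0, 0.108, 6], [11.3, -9.9, 0, 0, 0, 0.108, 6], [10.2, -11, 0, 0, 0, 0.108, 6], [9, -12.1, 0, 0, 0, 0.108, 6], [7.6, -13, 0, 0, 0, 0.108, 6], [6.2, -13.7, 0, 0, 0, 0.108, 6], [4.6, -14.3, 0, 0, 0, 0.108, 6]]])

```text
time_s: 9.2
eef_pos: [0.4083, 0.2109, 0.2708]
eef_rot: [-0.0, 0.658, 0.753, -0.0]
wrist_force: [-0.1, 0.3, -0.3]
opening: 0.156
grasp_force: 60.5
```

```bash
python3 - <<'E'
from h import *
o=ctrl.get_obs(); print(o["eef_pos"],o["eef_rot"],o["q"],o["grasp_force"],o["opening"])
c=ctrl.camera("wrist"); np.save("w3.npy",c,allow_pickle=True); cv2.imwrite("pics/w3.png",c["frame"]); measure(c)
rows(o["eef_pos"],q2R(o["eef_rot"]),[([.3696,.2904,.13],down(8),10)],6)
E
```

```text
[0.40826226 0.21087655 0.27078782] [-3.63529003e-04  6.58340537e-01  7.52720002e-01 -4.51201288e-04] [ 2.17485676e-01 -1.19596746e-01  1.83506727e+00  5.09214822e-05
  1.42727989e+00  8.39063461e-02] 60.50797462463379 0.15645497748828174
gate block top 3023 [0.4066 0.2222] [0.0134 0.0462] 8.4 zmed 0.2973
tray rim 420 [0.4344 0.2619] [0.0992 0.0189] 17.1 zmed 0.0328
tray blue all 4765 [0.4193 0.2982] [0.1167 0.0818] 7.7 zmed 0.0036
handle top 474 [0.4709 0.3048] [0.0131 0.0384] 7.7 zmed 0.065
rack top 1046 [0.6265 0.2791] [0.0265 0.0841] 69.8 zmed 0.0191
[[[8.4,-2.8,14.1,-0.0,0.0,-0.001,6.0],[8.4,-2.8,14.1,-0.0,0.0,-0.001,6.0],[8.4,-2.7,14.1,-0.0,0.0,-0.001,6.0],[8.4,-2.7,14.1,-0.0,0.0,-0.001,6.0],[8.4,-2.7,14.1,-0.0,0.0,-0.001,6.0],[8.4,-2.7,14.1,-0.0,0.0,-0.001,6.0],[8.4,-2.7,14.1,-0.0,0.0,-0.001,6.0],[8.4,-2.7,14.1,-0.0,0.0,-0.001,6.0],[8.4,-2.7,14.1,-0.0,0.0,-0.001,6.0],[8.4,-2.7,14.1,-0.0,0.0,-0.001,6.0]]]
```

View pics/w3.png

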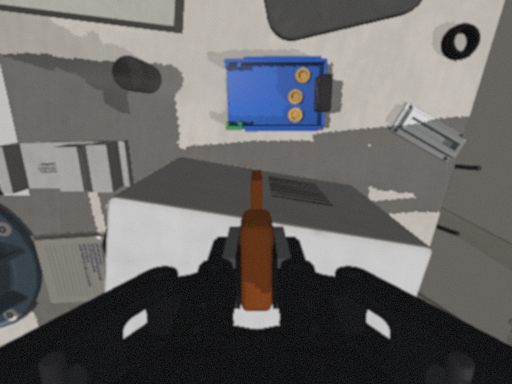

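The wrist view shows the gate gripped square at about (257,240). The tray is at (275,95) with its open end to the left, the green corner is at (233,126), and the three spacers are near the handle.

Emit:
jog_arm(series=[[[8.4, -2.8, 14, 0, 0, 0, 6], [8.4, -2.8, 14, 0, 0, 0, 6], [8.4, -2.8, 14, 0, 0, 0, 6], [8.4, -2.8, 14, 0, 0, 0, 6], [8.4, -2.8, 14, 0, 0, 0, 6], [8.4, -2.7, 14, 0, 0, 0, 6], [8.4, -2.7, 14, 0, 0, 0, 6], [8.4, -2.7, 14, 0, 0, 0, 6], [8.4, -2.7, 14, 0, 0, 0, 6], [8.4, -2.7, 14, 0, 0, 0, 6]]])

```text
time_s: 10.25
eef_pos: [0.3695, 0.2908, 0.1289]
eef_rot: [-0.001, 0.656, 0.755, -0.001]
wrist_force: [0.6, -0.4, -0.0]
opening: 0.155
grasp_force: 79.8
```

```bash
python3 - <<'E'
from h import *
o=ctrl.get_obs(); print(o["eef_pos"],o["eef_rot"],o["wrist_force"])
c=ctrl.camera("wrist"); np.save("w4.npy",c,allow_pickle=True); cv2.imwrite("pics/w4.png",c["frame"]); P,H,S,V=measure(c)
def top(c,ztop):
    P=cloud(c);H,S,V=cv2.split(cv2.cvtColor(c["frame"],cv2.COLOR_BGR2HSV))
    m=(H<18)&(S>150)&(abs(P[...,2]-ztop)<.0025)&(P[...,0]>.3); q=P[m][:,:2]; print("blocktop",len(q),cv2.minAreaRect(q.astype(np.float32)),np.median(P[m][:,2]))
top(np.load("w3.npy",allow_pickle=True).item(),.2973); top(c,o["eef_pos"][2]+.0268)
E
```

```text
[0.36951407 0.2908306  0.12891106] [-5.39775760e-04  6.55905439e-01  7.54842204e-01 -1.00557437e-03] [ 0.63783982 -0.36128092 -0.02320748]
gate block top 3435 [0.3699 0.289 ] [0.0138 0.0505] 8.6 zmed 0.1596
tray rim 1298 [0.4145 0.3288] [0.1178 0.0228] 6.9 zmed 0.0328
tray blue all 10792 [0.4185 0.2981] [0.118  0.0839] 7.5 zmed 0.0037
handle top 1147 [0.4704 0.3052] [0.0134 0.0396] 8.3 zmed 0.0649
rack top 385 [0.589  0.2876] [0.0164 0.0323] 18.3 zmed 0.0187
blocktop 2594 ((0.40815219283103943, 0.21243824064731598), (0.013660966418683529, 0.0389234758913517), 7.761561870574951) 0.2976284928789491
blocktop 702 ((0.3712794780731201, 0.2856445610523224), (0.01350931916385889, 0.043083857744932175), 11.010126113891602) 0.15556674584841107
```

View pics/w4.png

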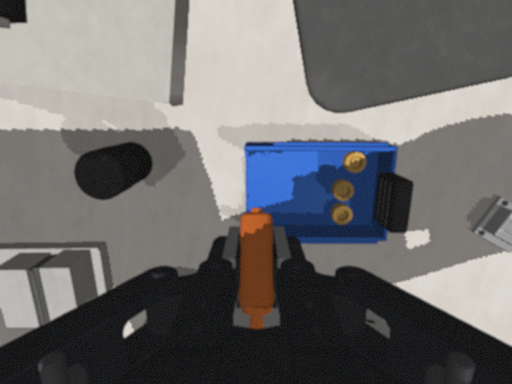

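The gate's lower edge probably brushed the lamp supply on the way, since the grip force changed. I'll measure how it sits in the grip before inserting it.

```bash
cat >> h.py <<'E'
def gatefit(c,o):
    P=cloud(c);H,S,V=cv2.split(cv2.cvtColor(c["frame"],cv2.COLOR_BGR2HSV))
    T=q2R(o["eef_rot"]); Q=(P-o["eef_pos"])@T.as_matrix()   # tool frame
    m=(H<18)&(S>150)&(abs(Q[...,0])<.05)&(abs(Q[...,1])<.02)&(Q[...,2]<.02)
    q=Q[m]
    # highest point (min tool z) per tool-x bin
    for lo in np.arange(-.04,.04,.004):
        s=q[(q[:,0]>=lo)&(q[:,0]<lo+.004)]
        if len(s)>5: print(round(lo+.002,3),len(s),"ztop",np.percentile(s[:,2],10).round(4),"zmed",np.median(s[:,2]).round(4),"ymed",np.median(s[:,1]).round(4))
E
python3 - <<'E'
from h import *
o=ctrl.get_obs(); gatefit(np.load("w4.npy",allow_pickle=True).item(),o)
print("before")
gatefit(np.load("w3.npy",allow_pickle=True).item(),dict(eef_pos=np.array([0.40826226,0.21087655,0.27078782]),eef_rot=[-3.6e-4,.65834,.75272,-4.5e-4]))
E
```

```text
-0.026 101 ztop -0.0297 zmed -0.0285 ymed 0.0017
-0.022 65 ztop -0.0284 zmed -0.0272 ymed 0.0017
-0.018 46 ztop -0.0331 zmed -0.0311 ymed 0.0019
-0.014 51 ztop -0.0371 zmed -0.0352 ymed 0.0013
-0.01 63 ztop -0.0412 zmed -0.0391 ymed 0.0021
-0.006 197 ztop -0.044 zmed -0.0431 ymed 0.0017
-0.002 486 ztop -0.0435 zmed -0.042 ymed 0.002
0.002 482 ztop -0.0404 zmed -0.0384 ymed 0.0017
0.006 456 ztop -0.0365 zmed -0.0346 ymed 0.0017
0.01 448 ztop -0.033 zmed -0.0308 ymed 0.0017
0.014 432 ztop -0.0287 zmed -0.0267 ymed 0.0017
0.018 378 ztop -0.0249 zmed -0.0229 ymed 0.0017
0.022 230 ztop -0.0214 zmed -0.0198 ymed 0.0017
before
-0.018 60 ztop -0.0278 zmed -0.0269 ymed -0.0001
-0.014 247 ztop -0.0279 zmed -0.027 ymed -0.0001
-0.01 252 ztop -0.0279 zmed -0.027 ymed 0.0003
-0.006 255 ztop -0.0279 zmed -0.0271 ymed -0.0001
-0.002 272 ztop -0.0278 zmed -0.0271 ymed 0.0001
0.002 278 ztop -0.0277 zmed -0.027 ymed -0.0001
0.006 277 ztop -0.0277 zmed -0.0268 ymed -0.0001
0.01 302 ztop -0.0277 zmed -0.0268 ymed -0.0001
0.014 288 ztop -0.0276 zmed -0.0268 ymed -0.0001
0.018 385 ztop -0.0274 zmed -0.0263 ymed -0.0005
0.022 496 ztop -0.0243 zmed -0.0144 ymed 0.0001
0.026 84 ztop -0.0014 zmed -0.0009 ymed -0.0001
0.03 84 ztop -0.0016 zmed -0.0009 ymed -0.0001
0.034 117 ztop -0.0011 zmed 0.0013 ymed -0.0001
```

The gate did catch on the lamp supply. It has turned about 43° in the pads and now grips about 47 mm up. In the picture the block is at (257,260), foreshortened, and the tray and spacers are undisturbed. I'll square it by standing it flat on the fixed lamp top with the tool leaning, then swinging the tool upright.

```bash
python3 - <<'E'
from h import *
o=ctrl.get_obs()
T=down(8)*R.from_rotvec([0,np.radians(43),0])
rows(o["eef_pos"],q2R(o["eef_rot"]),[([.3695,.2908,.31],down(8),4),([.42,.12,.33],down(8),6),([.43,.12,.265],T,10)],6)
print(T.as_matrix().round(2))
E
```

```text
[[[-0.1,0.2,-45.8,-0.002,0.0,0.0,6.0],[-0.1,0.3,-45.8,-0.002,0.0,0.0,6.0],[-0.1,0.3,-45.8,-0.002,0.0,0.0,6.0],[-0.1,0.4,-45.8,-0.002,0.0,0.0,6.0],[-29.4,4.4,-3.3,0.0,0.0,0.0,6.0],[-29.4,4.4,-3.3,0.0,0.0,0.0,6.0],[-29.4,4.4,-3.3,0.0,0.0,0.0,6.0],[-29.4,4.4,-3.3,0.0,0.0,0.0,6.0],[-29.4,4.4,-3.3,0.0,0.0,0.0,6.0],[-29.4,4.4,-3.3,0.0,0.0,0.0,6.0]]]
[[[-0.1,1.0,6.5,0.0,0.075,0.0,6.0],[-0.6,1.0,6.5,0.0,0.075,0.0,6.0],[-1.1,1.0,6.4,0.0,0.075,0.0,6.0],[-1.6,1.0,6.3,0.0,0.075,0.0,6.0],[-2.1,1.0,6.2,0.0,0.075,0.0,6.0],[-2.5,1.0,6.0,0.0,0.075,0.0,6.0],[-3.0,1.0,5.8,0.0,0.075,0.0,6.0],[-3.4,1.0,5.6,0.0,0.075,0.0,6.0],[-3.8,1.0,5.3,0.0,0.075,0.0,6.0],[-4.2,1.0,5.0,0.0,0.075,0.0,6.0]]]
[[-0.1   0.99 -0.09]
 [ 0.72  0.14  0.68]
 [ 0.68  0.   -0.73]]
```

Emit:
jog_arm(series=[[[0, 0.2, -46, -0.002, 0, 0, 6], [0, 0.3, -46, -0.002, 0, 0, 6], [0, 0.3, -46, -0.002, 0, 0, 6], [0, 0.3, -46, -0.002, 0, 0, 6], [-29.4, 4.4, -3, 0, 0, 0, 6], [-29.4, 4.4, -3, 0, 0, 0, 6], [-29.4, 4.4, -3, 0, 0, 0, 6], [-29.4, 4.4, -3, 0, 0, 0, 6], [-29.4, 4.4, -3, 0, 0, 0, 6], [-29.4, 4.4, -3, 0, 0, 0, 6]]])

```text
time_s: 11.3
eef_pos: [0.4216, 0.1183, 0.3326]
eef_rot: [0.002, 0.656, 0.755, 0.003]
wrist_force: [0.9, 0.6, -0.8]
opening: 0.156
grasp_force: 79.8
```

Emit:
jog_arm(series=[[[0, 1, 6.5, 0, 0.075, 0, 6], [-0.6, 1, 6.5, 0, 0.075, 0, 6], [-1.1, 1, 6.4, 0, 0.075, 0, 6], [-1.6, 1, 6.3, 0, 0.075, 0, 6], [-2.1, 1, 6.2, 0, 0.075, 0, 6], [-2.5, 1, 6, 0, 0.075, 0, 6], [-3, 1, 5.8, 0, 0.075, 0, 6], [-3.4, 1, 5.6, 0, 0.075, 0, 6], [-3.8, 1, 5.3, 0, 0.075, 0, 6], [-4.2, 1, 5, 0, 0.075, 0, 6]]])

```text
time_s: 12.3
eef_pos: [0.4321, 0.1193, 0.2675]
eef_rot: [-0.275, 0.609, 0.702, 0.244]
wrist_force: [0.7, 0.6, -1.1]
opening: 0.149
grasp_force: 79.8
```

```bash
python3 - <<'E'
from h import *
o=ctrl.get_obs(); print(o["eef_pos"],o["eef_rot"],o["wrist_force"],o["opening"],o["grasp_force"])
c=ctrl.camera("wrist"); gatefit(c,o)
P=cloud(c);H,S,V=cv2.split(cv2.cvtColor(c["frame"],cv2.COLOR_BGR2HSV))
m=(H<18)&(S>150)&(abs(P[...,0]-.43)<.05)&(P[...,2]>.24); q=P[m]; t=q[q[:,2]>np.percentile(q[:,2],95)-.004]
A=np.c_[t[:,:2]-t[:,:2].mean(0),np.ones(len(t))]; print("topplane",len(t),np.linalg.lstsq(A,t[:,2],rcond=None)[0],cv2.minAreaRect(t[:,:2].astype(np.float32)))
m=(S<40)&(P[...,0]>.35)&(P[...,0]<.52)&(P[...,1]>.05)&(P[...,1]<.19)&(P[...,2]>.18)&(P[...,2]<.22); print("lamp z",np.median(P[m][:,2]),m.sum())
E
```

```text
[0.43214982 0.11933813 0.26746491] [-0.2748383   0.60941523  0.7024134   0.24432026] [ 0.68223005  0.56574841 -1.13141113] 0.1489064533675072 79.78080153465271
-0.026 99 ztop -0.027 zmed -0.0258 ymed -0.0002
-0.022 43 ztop -0.0259 zmed -0.0245 ymed 0.0003
-0.018 34 ztop -0.0303 zmed -0.029 ymed -0.0002
-0.014 51 ztop -0.0345 zmed -0.0332 ymed -0.0002
-0.01 59 ztop -0.0387 zmed -0.0372 ymed -0.0006
-0.006 230 ztop -0.0413 zmed -0.0404 ymed -0.0002
-0.002 484 ztop -0.0407 zmed -0.0391 ymed 0.0002
0.002 477 ztop -0.0373 zmed -0.0354 ymed -0.0006
0.006 467 ztop -0.0335 zmed -0.0315 ymed -0.0002
0.01 441 ztop -0.0298 zmed -0.0277 ymed -0.0002
0.014 415 ztop -0.0257 zmed -0.0238 ymed -0.0002
0.018 371 ztop -0.022 zmed -0.0201 ymed -0.0002
0.022 194 ztop -0.0184 zmed -0.0171 ymed -0.0002
topplane 3033 [ 0.01269526 -0.01145077  0.29450646] ((0.43416133522987366, 0.10139315575361252), (0.013775630854070187, 0.04936875030398369), 7.998222351074219)
lamp z 0.20614917905940244 16524
```

Emit:
jog_arm(series=[[[-3, 0, 3.2, 0, 0, 0, 6], [-3, 0, 3.2, 0, 0, 0, 6], [-3, 0, 3.2, 0, 0, 0, 6], [-3, 0, 3.2, 0, 0, 0, 6], [-2, 0, 2.1, 0, 0, 0, 6], [-1.5, 0, 1.6, 0, 0, 0, 6], [-1, 0, 1.1, 0, 0, 0, 6], [-1, 0, 1.1, 0, 0, 0, 6], [-0.8, 0, 0.9, 0, 0, 0, 6], [-0.7, 0, 0.8, 0, 0, 0, 6]]])

```text
time_s: 13.35
eef_pos: [0.4324, 0.1194, 0.2409]
eef_rot: [-0.274, 0.61, 0.703, 0.244]
wrist_force: [-1.7, -3.7, 7.4]
opening: 0.152
grasp_force: 81.0
```

```bash
cat >> h.py <<'E'
def pivot(o,dth,n,grip,d=.019,press=0):
    """rotate about tool y by dth(deg) keeping the grasp point fixed (minus press m down in total)"""
    R0=q2R(o["eef_rot"]); p=o["eef_pos"]; G=p-R0.apply([0,0,d]); w=[]
    for i in range(1,n+1):
        Ri=R0*R.from_rotvec([0,np.radians(dth)*i/n,0]); w.append((G+Ri.apply([0,0,d])-[0,0,press*i/n],Ri,1))
    rows(p,R0,w,grip)
E
python3 - <<'E'
from h import *
o=ctrl.get_obs(); print(o["eef_pos"],o["wrist_force"],o["torque"])
pivot(o,-43,20,6)
E
```

```text
[0.43236352 0.11941921 0.24089657] [-1.68118519 -3.68406922  7.39054174] [0.12159186 0.41563255 0.2891149 ]
[[[-0.7,-0.0,-0.0,0.0,-0.038,0.0,6.0],[-0.7,0.0,-0.0,0.0,-0.038,-0.0,6.0],[-0.7,0.0,-0.0,0.0,-0.038,-0.0,6.0],[-0.7,-0.0,-0.0,0.0,-0.038,-0.0,6.0],[-0.7,-0.0,-0.0,-0.0,-0.038,-0.0,6.0],[-0.7,0.0,-0.0,0.0,-0.038,-0.0,6.0],[-0.7,0.0,-0.0,-0.0,-0.038,0.0,6.0],[-0.7,-0.0,-0.0,0.0,-0.038,0.0,6.0],[-0.7,-0.0,-0.0,0.0,-0.038,-0.0,6.0],[-0.7,0.0,-0.0,-0.0,-0.038,0.0,6.0]]]
[[[-0.7,-0.0,-0.0,-0.0,-0.038,-0.0,6.0],[-0.7,0.0,-0.0,0.0,-0.038,-0.0,6.0],[-0.7,-0.0,-0.0,0.0,-0.038,-0.0,6.0],[-0.7,-0.0,-0.0,-0.0,-0.038,-0.0,6.0],[-0.7,0.0,-0.0,0.0,-0.038,0.0,6.0],[-0.7,-0.0,-0.0,-0.0,-0.038,0.0,6.0],[-0.7,0.0,-0.0,-0.0,-0.038,0.0,6.0],[-0.7,-0.0,-0.0,0.0,-0.038,-0.0,6.0],[-0.7,-0.0,-0.0,-0.0,-0.038,0.0,6.0],[-0.7,0.0,-0.0,-0.0,-0.038,0.0,6.0]]]
```

Contact made at about 7 N. Swinging the tool upright about the grasp point.

Emit:
jog_arm(series=[[[-0.7, 0, 0, 0, -0.038, 0, 6], [-0.7, 0, 0, 0, -0.038, 0, 6], [-0.7, 0, 0, 0, -0.038, 0, 6], [-0.7, 0, 0, 0, -0.038, 0, 6], [-0.7, 0, 0, 0, -0.038, 0, 6], [-0.7, 0, 0, 0, -0.038, 0, 6], [-0.7, 0, 0, 0, -0.038, 0, 6], [-0.7, 0, 0, 0, -0.038, 0, 6], [-0.7, 0, 0, 0, -0.038, 0, 6], [-0.7, 0, 0, 0, -0.038, 0, 6]]])

```text
time_s: 14.35
eef_pos: [0.4338, 0.1157, 0.2393]
eef_rot: [-0.136, 0.644, 0.742, 0.126]
wrist_force: [-2.1, 5.7, 13.0]
opening: 0.15
grasp_force: 82.9
```

```bash
python3 - <<'E'
from h import *
o=ctrl.get_obs(); print(o["eef_pos"],o["eef_rot"],o["wrist_force"],o["torque"],o["grasp_force"])
c=ctrl.camera("wrist"); 
P=cloud(c);H,S,V=cv2.split(cv2.cvtColor(c["frame"],cv2.COLOR_BGR2HSV))
m=(H<18)&(S>150)&(abs(P[...,0]-.43)<.05)&(P[...,2]>.24); q=P[m]; t=q[q[:,2]>np.percentile(q[:,2],95)-.004]
A=np.c_[t[:,:2]-t[:,:2].mean(0),np.ones(len(t))]; print("topplane",len(t),np.linalg.lstsq(A,t[:,2],rcond=None)[0],cv2.minAreaRect(t[:,:2].astype(np.float32)))
E
```

```text
[0.43379507 0.11569836 0.23926038] [-0.1363277   0.64419135  0.74199351  0.12600751] [-2.13686839  5.74112861 12.99983528] [2.10664804 0.57465967 0.156908  ] 82.85352230072021
topplane 2017 [-0.04586732 -0.19031131  0.27362025] ((0.41724082827568054, 0.10213091224431992), (0.05322866886854172, 0.029939113184809685), 21.206647872924805)
```

```bash
python3 - <<'E'
from h import *
o=ctrl.get_obs()
c=ctrl.camera("wrist"); gatefit(c,o); cv2.imwrite("pics/w5.png",c["frame"])
pivot(o,-22,10,6,press=.002)
E
```

```text
-0.03 12 ztop -0.0249 zmed -0.0242 ymed 0.0003
-0.026 111 ztop -0.0245 zmed -0.0232 ymed -0.0001
-0.022 54 ztop -0.0225 zmed -0.0214 ymed 0.0003
-0.01 8 ztop -0.0397 zmed -0.0393 ymed -0.0005
-0.006 281 ztop -0.0411 zmed -0.0402 ymed -0.0005
-0.002 444 ztop -0.0399 zmed -0.0386 ymed 0.0002
0.002 415 ztop -0.0375 zmed -0.036 ymed -0.0001
0.006 416 ztop -0.0351 zmed -0.0335 ymed -0.0001
0.01 421 ztop -0.0328 zmed -0.0312 ymed -0.0002
0.014 382 ztop -0.0299 zmed -0.0285 ymed -0.0002
0.018 420 ztop -0.0273 zmed -0.0258 ymed -0.0002
0.022 423 ztop -0.0247 zmed -0.0233 ymed -0.0002
0.026 119 ztop -0.0228 zmed -0.0217 ymed -0.0002
[[[-0.8,-0.0,0.2,0.0,-0.038,-0.0,6.0],[-0.8,-0.0,0.2,0.0,-0.038,0.0,6.0],[-0.8,-0.0,0.2,-0.0,-0.038,0.0,6.0],[-0.8,-0.0,0.2,0.0,-0.038,-0.0,6.0],[-0.8,-0.0,0.2,-0.0,-0.038,0.0,6.0],[-0.8,-0.0,0.2,0.0,-0.038,-0.0,6.0],[-0.8,-0.0,0.2,0.0,-0.038,-0.0,6.0],[-0.7,-0.0,0.2,-0.0,-0.038,0.0,6.0],[-0.7,-0.0,0.2,0.0,-0.038,-0.0,6.0],[-0.7,-0.0,0.2,-0.0,-0.038,-0.0,6.0]]]
```

View pics/w5.png

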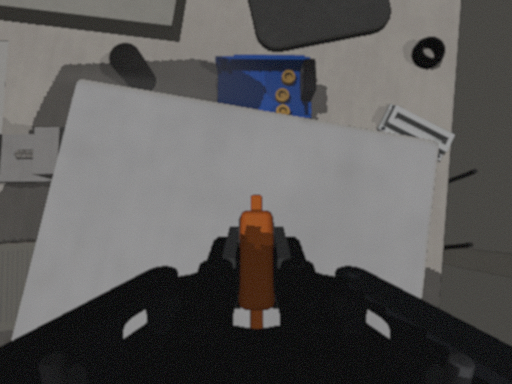

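It is slipping the right way: the tool has turned 22° and the gate 11°. The picture shows the gate at (257,250) on the lamp top. Continuing, then pressing straight down.

Emit:
jog_arm(series=[[[-0.8, 0, 0.2, 0, -0.038, 0, 6], [-0.8, 0, 0.2, 0, -0.038, 0, 6], [-0.8, 0, 0.2, 0, -0.038, 0, 6], [-0.8, 0, 0.2, 0, -0.038, 0, 6], [-0.8, 0, 0.2, 0, -0.038, 0, 6], [-0.8, 0, 0.2, 0, -0.038, 0, 6], [-0.8, 0, 0.2, 0, -0.038, 0, 6], [-0.7, 0, 0.2, 0, -0.038, 0, 6], [-0.7, 0, 0.2, 0, -0.038, 0, 6], [-0.7, 0, 0.2, 0, -0.038, 0, 6]]])

```text
time_s: 15.45
eef_pos: [0.436, 0.1086, 0.237]
eef_rot: [0.008, 0.657, 0.754, 0.003]
wrist_force: [-1.9, 4.1, 19.6]
opening: 0.15
grasp_force: 87.6
```

```bash
python3 - <<'E'
from h import *
o=ctrl.get_obs(); print(o["eef_pos"],o["eef_rot"],o["wrist_force"],o["torque"])
c=ctrl.camera("wrist"); gatefit(c,o)
rows(o["eef_pos"],q2R(o["eef_rot"]),[(o["eef_pos"]+[0,0,-.006],down(8),10)],6)
E
```

```text
[0.43597438 0.10863807 0.23699225] [0.00776523 0.65659817 0.75419486 0.00294392] [-1.88487645  4.08843268 19.5704813 ] [ 1.25302312  0.25020965 -0.04992585]
-0.03 42 ztop -0.0196 zmed -0.0187 ymed -0.0003
-0.026 28 ztop -0.0192 zmed -0.0186 ymed 0.0004
-0.01 115 ztop -0.0406 zmed -0.0399 ymed -0.0001
-0.006 369 ztop -0.0405 zmed -0.0395 ymed -0.0001
-0.002 359 ztop -0.0394 zmed -0.0384 ymed -0.0001
0.002 359 ztop -0.0385 zmed -0.0375 ymed -0.0001
0.006 349 ztop -0.0374 zmed -0.0365 ymed -0.0001
0.01 362 ztop -0.0364 zmed -0.0354 ymed -0.0001
0.014 364 ztop -0.0353 zmed -0.0343 ymed -0.0001
0.018 357 ztop -0.0342 zmed -0.0332 ymed -0.0001
0.022 416 ztop -0.0332 zmed -0.0322 ymed -0.0001
0.026 391 ztop -0.0322 zmed -0.0305 ymed -0.0001
0.03 74 ztop -0.0047 zmed -0.0036 ymed -0.0001
0.034 38 ztop -0.004 zmed -0.0032 ymed -0.0001
[[[0.0,-0.0,0.6,0.001,0.001,-0.0,6.0],[0.0,-0.0,0.6,0.001,0.001,-0.0,6.0],[0.0,-0.0,0.6,0.001,0.001,-0.0,6.0],[0.0,-0.0,0.6,0.001,0.001,-0.0,6.0],[0.0,-0.0,0.6,0.001,0.001,-0.0,6.0],[0.0,-0.0,0.6,0.001,0.001,-0.0,6.0],[0.0,-0.0,0.6,0.001,0.001,-0.0,6.0],[0.0,-0.0,0.6,0.001,0.001,-0.0,6.0],[0.0,-0.0,0.6,0.001,0.001,-0.0,6.0],[0.0,-0.0,0.6,0.001,0.001,-0.0,6.0]]]
```

Emit:
jog_arm(series=[[[0, 0, 1, 0.001, 0.001, 0, 6], [0, 0, 1, 0.001, 0.001, 0, 6], [0, 0, 1, 0.001, 0.001, 0, 6], [0, 0, 1, 0.001, 0.001, 0, 6], [0, 0, 1, 0.001, 0.001, 0, 6], [0, 0, 1, 0.001, 0.001, 0, 6], [0, 0, 1, 0.001, 0.001, 0, 6], [0, 0, 1, 0.001, 0.001, 0, 6], [0, 0, 0.5, 0.001, 0.001, 0, 6], [0, 0, 0, 0, 0, 0, 6]]])

```text
time_s: 16.5
eef_pos: [0.4433, 0.1062, 0.2353]
eef_rot: [0.01, 0.657, 0.754, 0.007]
wrist_force: [4.3, -2.1, 41.3]
opening: 0.152
grasp_force: 91.5
```

```bash
python3 - <<'E'
from h import *
o=ctrl.get_obs(); print(o["eef_pos"],o["eef_rot"],o["wrist_force"],o["torque"])
c=ctrl.camera("wrist"); gatefit(c,o)
E
```

```text
[0.44330107 0.10619472 0.23525354] [0.00952869 0.65699717 0.75379673 0.00737675] [ 4.25854846 -2.08693212 41.25283392] [ 0.36606512 -0.86729327 -0.10269254]
-0.03 35 ztop -0.0188 zmed -0.0182 ymed -0.0001
-0.026 7 ztop -0.0191 zmed -0.0189 ymed 0.0008
-0.01 170 ztop -0.0408 zmed -0.0401 ymed -0.0001
-0.006 355 ztop -0.0406 zmed -0.0396 ymed -0.0001
-0.002 357 ztop -0.0397 zmed -0.0387 ymed -0.0001
0.002 346 ztop -0.0389 zmed -0.0378 ymed -0.0001
0.006 351 ztop -0.0379 zmed -0.0369 ymed -0.0001
0.01 366 ztop -0.037 zmed -0.036 ymed -0.0001
0.014 354 ztop -0.0361 zmed -0.0352 ymed -0.0001
0.018 365 ztop -0.0352 zmed -0.0343 ymed -0.0001
0.022 417 ztop -0.0342 zmed -0.0332 ymed -0.0001
0.026 402 ztop -0.033 zmed -0.0314 ymed -0.0001
0.03 84 ztop -0.006 zmed -0.0051 ymed 0.0001
0.034 50 ztop -0.0051 zmed -0.0043 ymed -0.0001
```

The gate is now about 12° off the tool axis. That is small enough to correct by leaning the tool 12° toward the lamp side during insertion. Lifting off, leaning and re-measuring.

Emit:
jog_arm(series=[[[0, 0, -10, 0, 0, 0, 6], [0, 0, -20, 0, 0, 0, 6], [0, 0, -20, 0, 0, 0, 6], [0, 0, -20, 0, 0.036, 0, 6], [0, 0, -10, 0, 0.036, 0, 6], [0, 0, 0, 0, 0.036, 0, 6], [0, 0, 0, 0, 0.036, 0, 6], [0, 0, 0, 0, 0.036, 0, 6], [0, 0, 0, 0, 0.036, 0, 6], [0, 0, 0, 0, 0, 0, 6]]])

```text
time_s: 17.55
eef_pos: [0.434, 0.1058, 0.3042]
eef_rot: [-0.082, 0.653, 0.749, 0.07]
wrist_force: [-0.9, -0.2, -1.0]
opening: 0.157
grasp_force: 84.9
```

```bash
python3 - <<'E'
from h import *
o=ctrl.get_obs(); print(o["eef_pos"],o["eef_rot"],o["wrist_force"],o["torque"],o["opening"])
print(q2R(o["eef_rot"]).as_matrix().round(3))
c=ctrl.camera("wrist"); np.save("w6.npy",c,allow_pickle=True); gatefit(c,o); measure(c)
E
```

```text
[0.43399286 0.10583256 0.30418623] [-0.08195968  0.65349075  0.74922845  0.06992267] [-0.89320071 -0.22958594 -1.01215673] [-0.14509111 -0.02188891  0.01011599] 0.15652211494482832
[[-0.132  0.991 -0.031]
 [ 0.968  0.136  0.212]
 [ 0.214 -0.002 -0.977]]
-0.03 43 ztop -0.0188 zmed -0.0183 ymed -0.0001
-0.026 11 ztop -0.0187 zmed -0.0182 ymed -0.0001
-0.01 156 ztop -0.0405 zmed -0.0398 ymed -0.0005
-0.006 370 ztop -0.0402 zmed -0.0392 ymed -0.0001
-0.002 346 ztop -0.0394 zmed -0.0384 ymed -0.0001
0.002 353 ztop -0.0384 zmed -0.0375 ymed -0.0001
0.006 358 ztop -0.0375 zmed -0.0366 ymed -0.0001
0.01 370 ztop -0.0368 zmed -0.0357 ymed -0.0001
0.014 375 ztop -0.0357 zmed -0.0347 ymed -0.0001
0.018 354 ztop -0.0347 zmed -0.0337 ymed -0.0001
0.022 432 ztop -0.0338 zmed -0.0327 ymed -0.0001
0.026 402 ztop -0.0326 zmed -0.0308 ymed -0.0001
0.03 79 ztop -0.0054 zmed -0.0045 ymed -0.0002
0.034 39 ztop -0.0045 zmed -0.0037 ymed -0.0002
gate block top 0
tray rim 348 [0.4135 0.3328] [0.1144 0.0214] 1.0 zmed 0.0325
tray blue all 3231 [0.4179 0.2977] [0.1155 0.0828] 7.2 zmed 0.0038
handle top 370 [0.4718 0.3042] [0.0143 0.0381] 7.8 zmed 0.0649
rack top 912 [0.6267 0.2788] [0.0272 0.0842] 70.0 zmed 0.0191
```

```bash
cat >> h.py <<'E'
LM=np.array([-.0047,0,.0240])
def TG(tilt=13.1,yaw=7.9): return down(yaw)*R.from_rotvec([0,np.radians(tilt),0])
E
python3 - <<'E'
from h import *
o=ctrl.get_obs(); T=TG()
a=np.array([.3692,.2907,.255])-T.apply(LM); b=a-[0,0,.18]
print(a,b)
rows(o["eef_pos"],q2R(o["eef_rot"]),[(a,T,10),(b,T,10)],6)
E
```

```text
[0.36931847 0.28984624 0.27944068] [0.36931847 0.28984624 0.09944068]
[[[18.1,-3.9,6.5,-0.0,0.001,-0.0,6.0],[18.1,-3.9,6.5,-0.0,0.001,-0.0,6.0],[18.1,-3.9,6.6,-0.0,0.001,-0.0,6.0],[18.1,-3.9,6.6,-0.0,0.001,-0.0,6.0],[18.1,-3.9,6.6,-0.0,0.001,-0.0,6.0],[18.1,-3.9,6.6,-0.0,0.001,-0.0,6.0],[18.1,-3.9,6.7,-0.0,0.001,-0.0,6.0],[18.1,-3.9,6.7,-0.0,0.001,-0.0,6.0],[18.1,-3.9,6.7,-0.0,0.001,-0.0,6.0],[18.0,-3.9,6.7,-0.0,0.001,-0.0,6.0]]]
[[[-4.1,-0.0,17.5,0.0,0.0,0.0,6.0],[-4.1,-0.0,17.5,0.0,0.0,0.0,6.0],[-4.1,-0.0,17.5,0.0,0.0,0.0,6.0],[-4.1,-0.0,17.5,0.0,0.0,0.0,6.0],[-4.1,-0.0,17.5,0.0,0.0,0.0,6.0],[-4.1,-0.0,17.5,0.0,0.0,0.0,6.0],[-4.1,-0.0,17.5,0.0,0.0,0.0,6.0],[-4.1,-0.0,17.5,0.0,0.0,0.0,6.0],[-4.1,-0.0,17.5,0.0,0.0,0.0,6.0],[-4.1,-0.0,17.5,0.0,0.0,0.0,6.0]]]
```

Emit:
jog_arm(series=[[[18.1, -3.9, 6.6, 0, 0.001, 0, 6], [18.1, -3.9, 6.6, 0, 0.001, 0, 6], [18.1, -3.9, 6.6, 0, 0.001, 0, 6], [18.1, -3.9, 6.6, 0, 0.001, 0, 6], [18.1, -3.9, 6.6, 0, 0.001, 0, 6], [18.1, -3.9, 6.6, 0, 0.001, 0, 6], [18.1, -3.9, 6.6, 0, 0.001, 0, 6], [18.1, -3.9, 6.6, 0, 0.001, 0, 6], [18.1, -3.9, 6.6, 0, 0.001, 0, 6], [18.1, -3.9, 6.6, 0, 0.001, 0, 6]]])

```text
time_s: 18.6
eef_pos: [0.3686, 0.2912, 0.2796]
eef_rot: [-0.085, 0.652, 0.75, 0.073]
wrist_force: [-0.1, 0.1, -1.5]
opening: 0.155
grasp_force: 84.9
```

Emit:
jog_arm(series=[[[-4.1, 0, 17.5, 0, 0, 0, 6], [-4.1, 0, 17.5, 0, 0, 0, 6], [-4.1, 0, 17.5, 0, 0, 0, 6], [-4.1, 0, 17.5, 0, 0, 0, 6], [-4.1, 0, 17.5, 0, 0, 0, 6], [-4.1, 0, 17.5, 0, 0, 0, 6], [-4.1, 0, 17.5, 0, 0, 0, 6], [-4.1, 0, 17.5, 0, 0, 0, 6], [-4.1, 0, 17.5, 0, 0, 0, 6], [0, 0, 0, 0, 0, 0, 6]]])

```text
time_s: 19.6
eef_pos: [0.3671, 0.2891, 0.1158]
eef_rot: [-0.086, 0.653, 0.75, 0.071]
wrist_force: [-0.8, -0.7, -0.7]
opening: 0.151
grasp_force: 84.9
```

```bash
python3 - <<'E'
from h import *
o=ctrl.get_obs(); print(o["eef_pos"],o["eef_rot"],o["wrist_force"],o["opening"])
print("lower mid",o["eef_pos"]+q2R(o["eef_rot"]).apply(LM))
c=ctrl.camera("wrist"); np.save("w7.npy",c,allow_pickle=True); gatefit(c,o); measure(c)
P=cloud(c);H,S,V=cv2.split(cv2.cvtColor(c["frame"],cv2.COLOR_BGR2HSV))
m=(H>95)&(H<130)&(S>120)&(P[...,2]>.029)&(P[...,2]<.038)&(P[...,1]>.31)&(P[...,1]<.36)&(P[...,0]<.5)&(P[...,0]>.33)
q=P[m]; a=np.radians(7.9); u=(q[:,0]-.4187)*np.cos(a)+(q[:,1]-.2976)*np.sin(a); v=-(q[:,0]-.4187)*np.sin(a)+(q[:,1]-.2976)*np.cos(a)
for lo in np.arange(-.066,.07,.006):
    s=(u>=lo)&(u<lo+.006)
    if s.sum()>3: print("rim",round(lo,3),s.sum(),np.percentile(v[s],[3,97]).round(4))
s=c["frame"]; cv2.imwrite("pics/w7.png",np.vstack([cv2.resize(s[60:340,130:430],None,fx=2,fy=2)]))
t=ctrl.camera("scene"); 
E
```

```text
[0.36706205 0.28906262 0.11576415] [-0.08612867  0.65250899  0.7495055   0.07110118] [-0.84104055 -0.73970429 -0.74122129] 0.15141790875350072
lower mid [0.36681843 0.28977857 0.09131996]
-0.03 63 ztop -0.0188 zmed -0.0181 ymed -0.0001
-0.026 14 ztop -0.0187 zmed -0.0182 ymed 0.0001
-0.01 176 ztop -0.0407 zmed -0.04 ymed -0.0001
-0.006 380 ztop -0.0403 zmed -0.0393 ymed -0.0001
-0.002 362 ztop -0.0393 zmed -0.0384 ymed -0.0001
0.002 355 ztop -0.0384 zmed -0.0375 ymed -0.0001
0.006 356 ztop -0.0376 zmed -0.0366 ymed -0.0001
0.01 364 ztop -0.0366 zmed -0.0357 ymed -0.0001
0.014 373 ztop -0.0356 zmed -0.0347 ymed -0.0001
0.018 375 ztop -0.0348 zmed -0.0338 ymed -0.0001
0.022 453 ztop -0.0337 zmed -0.0327 ymed -0.0001
0.026 438 ztop -0.0326 zmed -0.0305 ymed -0.0001
0.03 95 ztop -0.0052 zmed -0.0044 ymed -0.0001
0.034 59 ztop -0.0045 zmed -0.0038 ymed -0.0001
gate block top 3862 [0.3672 0.2882] [0.0138 0.0671] 7.6 zmed 0.1526
tray rim 1112 [0.4147 0.328 ] [0.1173 0.0215] 7.9 zmed 0.033
tray blue all 9877 [0.4191 0.2973] [0.1173 0.0835] 8.0 zmed 0.0037
handle top 1303 [0.4705 0.3051] [0.0138 0.0394] 7.5 zmed 0.0649
rack top 0
rim -0.06 43 [0.0327 0.0389]
rim -0.054 32 [0.0366 0.0389]
rim -0.048 45 [0.0314 0.0389]
rim -0.042 50 [0.0316 0.0401]
rim -0.036 48 [0.0366 0.0413]
rim -0.03 56 [0.0366 0.0413]
rim -0.024 56 [0.0366 0.0413]
rim -0.018 56 [0.0366 0.0413]
rim -0.012 54 [0.0366 0.0413]
rim -0.006 52 [0.0366 0.0413]
rim -0.0 54 [0.0367 0.0413]
rim 0.006 57 [0.0367 0.0413]
rim 0.012 53 [0.0367 0.0413]
rim 0.018 56 [0.0367 0.0414]
rim 0.024 56 [0.0367 0.0413]
rim 0.03 51 [0.0367 0.0413]
rim 0.036 56 [0.0367 0.0414]
rim 0.042 61 [0.0095 0.0414]
rim 0.048 49 [0.02   0.0414]
rim 0.054 135 [0.0206 0.0383]
```

View pics/w7.png

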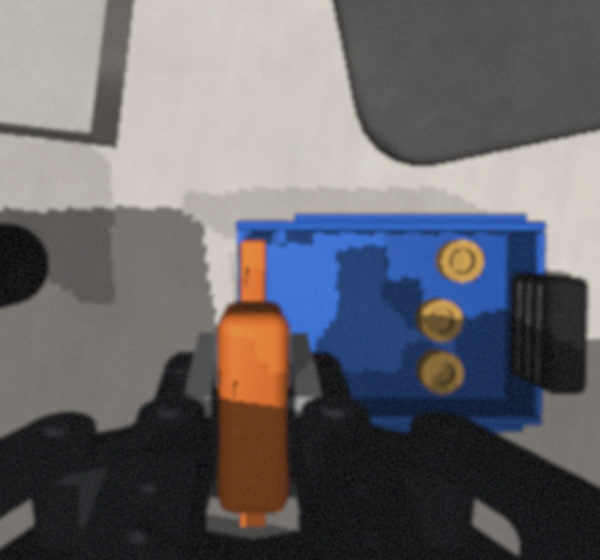

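The crop shows the gate upright just over the open end at (252,380). The +y ribs are at about (240–285,232), and the three spacers at (462,262), (442,322), (442,372) have not moved.

```bash
python3 - <<'E'
from h import *
c=np.load("w7.npy",allow_pickle=True).item(); P=cloud(c);H,S,V=cv2.split(cv2.cvtColor(c["frame"],cv2.COLOR_BGR2HSV))
a=np.radians(7.9); x=P[...,0]-.4187; y=P[...,1]-.2976
u=x*np.cos(a)+y*np.sin(a); v=-x*np.sin(a)+y*np.cos(a)
m=(H>95)&(H<130)&(S>120)&(P[...,2]>.026)&(P[...,2]<.038)
r=m&(v>.031)&(v<.0362)&(u<-.03)
print("rib u hist",[(round(l,4),int(((u>=l)&(u<l+.001)&r).sum())) for l in np.arange(-.064,-.036,.001)])
w=m&(v>.03)&(v<.045); print("wall u range",np.percentile(u[w],[.5,99.5]).round(4), "outer v by",np.percentile(v[w&(u>-.03)&(u<.03)],[2,98]).round(4))
# -y wall visible part
w=m&(v<-.03)&(v>-.05)&(u>0); print("-y wall",w.sum(),np.percentile(v[w],[2,98]).round(4) if w.sum() else '')
# grid of the depth near ribs
z=P[...,2]; 
for vv in (.032,.034):
  print(vv,[(round(l,4), None if not (k:=(abs(v-vv)<.001)&(u>=l)&(u<l+.001)&(H>95)&(H<130)).any() else round(float(np.median(z[k])),3)) for l in np.arange(-.064,-.036,.001)])
E
```

```text
rib u hist [(np.float64(-0.064), 0), (np.float64(-0.063), 0), (np.float64(-0.062), 0), (np.float64(-0.061), 0), (np.float64(-0.06), 0), (np.float64(-0.059), 6), (np.float64(-0.058), 4), (np.float64(-0.057), 9), (np.float64(-0.056), 4), (np.float64(-0.055), 4), (np.float64(-0.054), 0), (np.float64(-0.053), 0), (np.float64(-0.052), 0), (np.float64(-0.051), 0), (np.float64(-0.05), 0), (np.float64(-0.049), 0), (np.float64(-0.048), 0), (np.float64(-0.047), 0), (np.float64(-0.046), 0), (np.float64(-0.045), 6), (np.float64(-0.044), 7), (np.float64(-0.043), 13), (np.float64(-0.042), 7), (np.float64(-0.041), 7), (np.float64(-0.04), 0), (np.float64(-0.039), 0), (np.float64(-0.038), 0), (np.float64(-0.037), 0), (np.float64(-0.036), 0)]
wall u range [-0.0584  0.0583] outer v by [0.0366 0.0413]
-y wall 463 [-0.0413 -0.0312]
0.032 [(np.float64(-0.064), None), (np.float64(-0.063), None), (np.float64(-0.062), -0.0), (np.float64(-0.061), -0.001), (np.float64(-0.06), 0.003), (np.float64(-0.059), 0.033), (np.float64(-0.058), 0.034), (np.float64(-0.057), 0.033), (np.float64(-0.056), None), (np.float64(-
[... 697 characters left out ...]
 None), (np.float64(-0.059), 0.033), (np.float64(-0.058), 0.032), (np.float64(-0.057), 0.034), (np.float64(-0.056), 0.028), (np.float64(-0.055), 0.017), (np.float64(-0.054), 0.003), (np.float64(-0.053), 0.003), (np.float64(-0.052), 0.004), (np.float64(-0.051), 0.004), (np.float64(-0.05), 0.003), (np.float64(-0.049), 0.004), (np.float64(-0.048), 0.003), (np.float64(-0.047), 0.003), (np.float64(-0.046), 0.013), (np.float64(-0.045), 0.028), (np.float64(-0.044), 0.027), (np.float64(-0.043), 0.033), (np.float64(-0.042), 0.033), (np.float64(-0.041), 0.034), (np.float64(-0.04), None), (np.float64(-0.039), 0.004), (np.float64(-0.038), 0.004), (np.float64(-0.037), 0.003), (np.float64(-0.036), 0.003)]
```

```bash
python3 - <<'E'
from h import *
o=ctrl.get_obs(); T=TG(13.1,7.9)
rows(o["eef_pos"],q2R(o["eef_rot"]),[(np.array([.3694,.2908,.042])-T.apply(LM),T,8)],6)
E
```

```text
[[[-1.4,0.1,6.3,-0.0,0.0,0.0,6.0],[-1.4,0.1,6.3,-0.0,0.0,0.0,6.0],[-1.4,0.1,6.3,-0.0,0.0,0.0,6.0],[-1.4,0.1,6.3,-0.0,0.0,0.0,6.0],[-1.4,0.1,6.3,-0.0,0.0,0.0,6.0],[-1.4,0.1,6.3,-0.0,0.0,0.0,6.0],[-1.4,0.1,6.3,-0.0,0.0,0.0,6.0],[-1.4,0.1,6.3,-0.0,0.0,0.0,6.0]]]
```

```bash
python3 - <<'E'
from h import *
for k in range(3):
    o=ctrl.get_obs(); print(o["time_s"],o["eef_pos"],o["eef_pos"]+q2R(o["eef_rot"]).apply(LM),np.degrees((TG().inv()*q2R(o["eef_rot"])).as_rotvec()).round(2))
E
```

```text
19.7 [0.36897748 0.2896175  0.11814934] [0.36883264 0.29037122 0.09370551] [ 0.1  -0.22 -0.01]
19.7 [0.36897748 0.2896175  0.11814934] [0.36883264 0.29037122 0.09370551] [ 0.1  -0.22 -0.01]
19.7 [0.36897748 0.2896175  0.11814934] [0.36883264 0.29037122 0.09370551] [ 0.1  -0.22 -0.01]
```

Emit:
jog_arm(series=[[[-1.4, 0.1, 6.3, 0, 0, 0, 6], [-1.4, 0.1, 6.3, 0, 0, 0, 6], [-1.4, 0.1, 6.3, 0, 0, 0, 6], [-1.4, 0.1, 6.3, 0, 0, 0, 6], [-1.4, 0.1, 6.3, 0, 0, 0, 6], [-1.4, 0.1, 6.3, 0, 0, 0, 6], [-1.4, 0.1, 6.3, 0, 0, 0, 6], [-0.7, 0.1, 3, 0, 0, 0, 6], [0, 0, 0, 0, 0, 0, 6], [0, 0, 0, 0, 0, 0, 6]]])

```text
time_s: 20.7
eef_pos: [0.37, 0.2898, 0.0697]
eef_rot: [-0.085, 0.653, 0.749, 0.073]
wrist_force: [0.4, 0.4, -0.7]
opening: 0.153
grasp_force: 84.9
```

```bash
python3 - <<'E'
from h import *
L=[]
for k in range(4):
    o=ctrl.get_obs(); p=o["eef_pos"]+q2R(o["eef_rot"]).apply(LM); L.append(p); print(o["time_s"],p.round(4),np.degrees((TG().inv()*q2R(o["eef_rot"])).as_rotvec()).round(2),o["wrist_force"].round(1))
    c=ctrl.camera("wrist")
P=cloud(c);H,S,V=cv2.split(cv2.cvtColor(c["frame"],cv2.COLOR_BGR2HSV))
a=np.radians(7.9); x=P[...,0]-.4187; y=P[...,1]-.2976
u=x*np.cos(a)+y*np.sin(a); v=-x*np.sin(a)+y*np.cos(a)
b=(H>95)&(H<130)&(S>120)&(P[...,2]>.026)&(P[...,2]<.038)
r=b&(v>.032)&(v<.0362)&(u<-.03); uu=u[r]; A=uu[uu<-.05];B=uu[uu>-.05]
print("ribs",len(A),len(B),A.max() if len(A) else 0,B.min() if len(B) else 0,B.max() if len(B) else 0)
g=(H<18)&(S>150)&(abs(u+.05)<.03)
for lo,hi in ((.05,.07),(.07,.09),(.09,.12)):
    s=g&(P[...,2]>lo)&(P[...,2]<hi); print("gate u",lo,s.sum(),np.percentile(u[s],[2,50,98]).round(4) if s.sum() else 0,np.percentile(v[s],[2,98]).round(4) if s.sum() else 0)
w=b&(u>-.03)&(u<.03)&(v>.03); print("wall v",np.percentile(v[w],[2,98]).round(4))
E
```

```text
20.7 [0.3699 0.2905 0.0453] [ 0.06 -0.21  0.02] [ 0.4  0.4 -0.7]
20.75 [0.3701 0.2906 0.0455] [ 0.03 -0.2   0.  ] [-0.   0.1 -0.7]
20.8 [0.3701 0.2906 0.0456] [ 0.02 -0.2  -0.  ] [ 0.3 -0.3  0. ]
20.85 [0.3701 0.2906 0.0456] [ 0.02 -0.2  -0.  ] [ 0.3 -0.3 -1.2]
ribs 59 76 -0.050556458764971016 -0.049910929077608655 -0.030064098690114456
gate u 0.05 0 0 0
gate u 0.07 421 [-0.0516 -0.0492 -0.0469] [-0.0345  0.0316]
gate u 0.09 3453 [-0.0554 -0.0492 -0.043 ] [-0.0192  0.0183]
wall v [0.0361 0.0416]
```

Emit:
jog_arm(series=[[[0.5, -0.6, 0, 0, 0.002, 0, 6], [-0.7, 0, 3, 0, 0.001, 0, 6], [-0.9, 0, 3.9, 0, 0, 0, 6], [-0.9, 0, 3.9, 0, 0, 0, 6], [-0.9, 0, 3.9, 0, 0, 0, 6], [-0.9, 0, 3.9, 0, 0, 0, 6], [-0.9, 0, 3.9, 0, 0, 0, 6], [-0.9, 0, 3.9, 0, 0, 0, 6], [-0.9, 0, 3.9, 0, 0, 0, 6], [0, 0, 0, 0, 0, 0, 6]]])

```text
time_s: 21.9
eef_pos: [0.3688, 0.29, 0.0381]
eef_rot: [-0.086, 0.653, 0.749, 0.074]
wrist_force: [0.4, 0.2, -0.7]
opening: 0.149
grasp_force: 84.9
```

```bash
python3 - <<'E'
from h import *
for k in range(3):
    c=ctrl.camera("wrist")
    o=ctrl.get_obs(); p=o["eef_pos"]+q2R(o["eef_rot"]).apply(LM); print(o["time_s"],p.round(4),o["wrist_force"].round(1),o["torque"].round(2))
gatefit(c,o)
measure(c)
E
```

```text
21.95 [0.3688 0.291  0.014 ] [-0.5 -1.1 -0.8] [-0.17  0.01 -0.02]
22.0 [0.3691 0.291  0.0142] [ 0.4  0.3 -0.5] [-0.12 -0.03 -0.  ]
22.05 [0.3692 0.291  0.0144] [-0.6  1.2 -0.9] [-0.11 -0.04  0.01]
-0.03 61 ztop -0.0186 zmed -0.0181 ymed -0.0003
-0.026 16 ztop -0.0187 zmed -0.0181 ymed -0.0005
-0.01 205 ztop -0.0403 zmed -0.0396 ymed -0.0007
-0.006 368 ztop -0.0401 zmed -0.0391 ymed -0.0003
-0.002 359 ztop -0.0392 zmed -0.0382 ymed -0.0003
0.002 358 ztop -0.0383 zmed -0.0373 ymed -0.0003
0.006 355 ztop -0.0374 zmed -0.0364 ymed -0.0003
0.01 373 ztop -0.0365 zmed -0.0355 ymed -0.0007
0.014 367 ztop -0.0355 zmed -0.0344 ymed -0.0003
0.018 368 ztop -0.0345 zmed -0.0336 ymed -0.0003
0.022 464 ztop -0.0336 zmed -0.0323 ymed -0.0003
0.026 439 ztop -0.0324 zmed -0.0302 ymed -0.0003
0.03 96 ztop -0.0049 zmed -0.0042 ymed -0.0003
0.034 55 ztop -0.0042 zmed -0.0035 ymed -0.0003
gate block top 3482 [0.3693 0.29  ] [0.0142 0.0394] 7.1 zmed 0.0755
tray rim 2714 [0.4149 0.3274] [0.1178 0.0238] 7.5 zmed 0.0329
tray blue all 17886 [0.4188 0.2991] [0.119 0.081] 7.5 zmed 0.0038
handle top 3294 [0.4692 0.3048] [0.0127 0.0399] 8.8 zmed 0.0647
rack top 0
```

It is in the grooves with no contact force and 10 mm left to go.

Emit:
jog_arm(series=[[[-0.5, 0, 2, 0, 0, 0, 6], [-0.5, 0, 2, 0, 0, 0, 6], [-0.5, 0, 2, 0, 0, 0, 6], [-0.4, 0, 1.5, 0, 0, 0, 6], [-0.3, 0, 1.2, 0, 0, 0, 6], [-0.2, 0, 1, 0, 0, 0, 6], [-0.2, 0, 0.9, 0, 0, 0, 6], [-0.1, 0, 0.7, 0, 0, 0, 6], [0, 0, 0, 0, 0, 0, 6], [0, 0, 0, 0, 0, 0, 6]]])

```text
time_s: 23.05
eef_pos: [0.3694, 0.2902, 0.0282]
eef_rot: [-0.086, 0.652, 0.749, 0.074]
wrist_force: [-4.3, -5.1, 13.7]
opening: 0.152
grasp_force: 87.2
```

```bash
python3 - <<'E'
from h import *
c=ctrl.camera("wrist")
o=ctrl.get_obs(); p=o["eef_pos"]+q2R(o["eef_rot"]).apply(LM); print(o["time_s"],p.round(4),o["wrist_force"].round(1),o["torque"].round(2))
measure(c)
E
```

```text
23.1 [0.3693 0.291  0.0037] [-5.2 -3.9 14. ] [-0.41  0.95  0.18]
gate block top 3447 [0.3691 0.29  ] [0.0138 0.0392] 8.2 zmed 0.0651
tray rim 3240 [0.4148 0.3288] [0.1186 0.0219] 7.3 zmed 0.0329
tray blue all 20051 [0.4184 0.2994] [0.1192 0.0808] 7.4 zmed 0.0038
handle top 1783 [0.4655 0.3043] [0.0054 0.0399] 5.9 zmed 0.0625
rack top 0
```

Emit:
jog_arm(series=[[[0, 0, 0, 0, 0, 0, 40], [0, 0, 0, 0, 0, 0, 40], [0, 0, 0, 0, 0, 0, 40], [0, 0, 0, 0, 0, 0, 40], [0, 0, -5, 0, 0, 0, 40], [0, 0, -10, 0, 0, 0, 40], [0, 0, -20, 0, 0, 0, 40], [0, 0, -30, 0, 0, 0, 40], [0, 0, -20, 0, 0, 0, 40], [0, 0, 0, 0, 0, 0, 40]]])

```text
time_s: 24.1
eef_pos: [0.3746, 0.2712, 0.1135]
eef_rot: [-0.084, 0.652, 0.749, 0.077]
wrist_force: [0.4, 0.4, 0.6]
opening: 0.466
grasp_force: 0.0
```

```bash
python3 - <<'E'
from h import *
ctrl.camera("wrist");c=ctrl.camera("wrist"); np.save("w8.npy",c,allow_pickle=True); cv2.imwrite("pics/w8.png",c["frame"])
o=ctrl.get_obs(); print(o["time_s"],o["eef_pos"],o["wrist_force"].round(1),o["opening"])
P,H,S,V=measure(c)
t=(H<18)&(S>150)&(P[...,2]>.06)&(P[...,2]<.07)&(P[...,0]<.41); q=P[t]; A=np.c_[q[:,:2]-q[:,:2].mean(0),np.ones(len(q))]
print("gate top",len(q),cv2.minAreaRect(q[:,:2].astype(np.float32)),np.linalg.lstsq(A,q[:,2],rcond=None)[0].round(3))
E
```

```text
24.2 [0.37243253 0.27104408 0.11061326] [-0.5  0.7 -0.8] 0.46708635811613364
gate block top 1143 [0.3692 0.2894] [0.0126 0.0402] 7.9 zmed 0.0651
tray rim 1155 [0.415  0.3281] [0.1175 0.0222] 7.1 zmed 0.0329
tray blue all 11191 [0.4191 0.2972] [0.1178 0.083 ] 7.9 zmed 0.0038
handle top 1305 [0.4703 0.3045] [0.0131 0.0383] 8.4 zmed 0.065
rack top 14 [0.5837 0.2828] [0.005 0.002] 89.2 zmed 0.015
gate top 1144 ((0.31703051924705505, 0.28209346532821655), (0.11808095127344131, 0.04016156867146492), 7.943598747253418) [0.039 0.008 0.065]
```

View pics/w8.png

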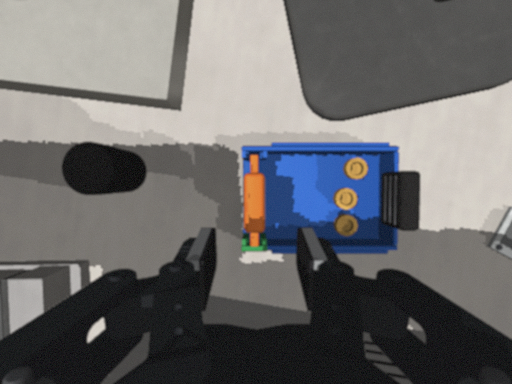

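The wrist view shows the gate seated across the grooves at (255,200), with the green rib at (253,243). The handle is at (402,200) and the spacers at (357,168), (346,198), (347,225). Next is the handle.

```bash
python3 - <<'E'
from h import *
o=ctrl.get_obs(); T=TG(13.5,8)
g=np.array([.4708,.3047,.052])+T.apply([0,0,.019]); a=g-T.apply([0,0,.07]); print(a,g)
rows(o["eef_pos"],q2R(o["eef_rot"]),[(a,T,8),(a,T,2),(g,T,8)],40)
E
```

```text
[0.47245696 0.29291015 0.10159087] [0.4701827  0.3090923  0.03352497]
[[[0.7,12.8,1.3,0.0,0.001,-0.0,40.0],[0.7,12.8,1.3,0.0,0.001,-0.0,40.0],[0.7,12.8,1.3,0.0,0.001,-0.0,40.0],[0.7,12.8,1.3,0.0,0.001,-0.0,40.0],[0.7,12.8,1.3,0.0,0.001,-0.0,40.0],[0.7,12.8,1.3,0.0,0.001,-0.0,40.0],[0.7,12.8,1.3,0.0,0.001,-0.0,40.0],[0.7,12.8,1.3,0.0,0.001,-0.0,40.0],[0.0,0.0,0.0,0.0,0.0,0.0,40.0],[0.0,0.0,0.0,0.0,0.0,0.0,40.0]]]
[[[-0.0,-0.0,8.8,0.0,0.0,0.0,40.0],[-0.0,-0.0,8.8,0.0,0.0,0.0,40.0],[-0.0,-0.0,8.8,0.0,0.0,0.0,40.0],[-0.0,-0.0,8.8,0.0,0.0,0.0,40.0],[-0.0,-0.0,8.8,0.0,0.0,0.0,40.0],[-0.0,-0.0,8.8,0.0,0.0,0.0,40.0],[-0.0,-0.0,8.8,0.0,0.0,0.0,40.0],[-0.0,-0.0,8.8,0.0,0.0,0.0,40.0]]]
```

Emit:
jog_arm(series=[[[0.7, 12.8, 1.3, 0, 0.001, 0, 40], [0.7, 12.8, 1.3, 0, 0.001, 0, 40], [0.7, 12.8, 1.3, 0, 0.001, 0, 40], [0.7, 12.8, 1.3, 0, 0.001, 0, 40], [0.7, 12.8, 1.3, 0, 0.001, 0, 40], [0.7, 12.8, 1.3, 0, 0.001, 0, 40], [0.7, 12.8, 1.3, 0, 0.001, 0, 40], [0.7, 12.8, 1.3, 0, 0.001, 0, 40], [0, 0, 0, 0, 0, 0, 40], [0, 0, 0, 0, 0, 0, 40]]])

```text
time_s: 25.2
eef_pos: [0.4721, 0.2929, 0.1005]
eef_rot: [-0.089, 0.652, 0.749, 0.076]
wrist_force: [-0.8, 0.2, 0.2]
opening: 0.469
grasp_force: 0.0
```

```bash
python3 - <<'E'
from h import *
ctrl.camera("wrist");c=ctrl.camera("wrist")
o=ctrl.get_obs(); print(o["time_s"],o["eef_pos"],o["wrist_force"].round(1))
P,H,S,V=measure(c); T=TG(13.5,8)
g=np.array([.4708,.3047,.053])+T.apply([0,0,.019])
rows(o["eef_pos"],q2R(o["eef_rot"]),[(g,T,8)],40)
E
```

```text
25.3 [0.47167296 0.29286461 0.10062893] [ 0.2 -0.2 -0.1]
gate block top 1393 [0.3707 0.2896] [0.0136 0.0382] 7.8 zmed 0.065
tray rim 1313 [0.4152 0.3334] [0.1185 0.0218] 1.0 zmed 0.033
tray blue all 10635 [0.4191 0.2976] [0.118  0.0838] 7.7 zmed 0.0037
handle top 1254 [0.4717 0.305 ] [0.0131 0.0382] 9.1 zmed 0.0651
rack top 2610 [0.6266 0.2788] [0.0261 0.0849] 69.9 zmed 0.0192
[[[0.0,0.1,8.5,-0.0,-0.0,-0.0,40.0],[0.0,0.1,8.5,-0.0,-0.0,-0.0,40.0],[0.0,0.1,8.5,-0.0,-0.0,-0.0,40.0],[0.0,0.1,8.5,-0.0,-0.0,-0.0,40.0],[0.0,0.1,8.5,-0.0,-0.0,-0.0,40.0],[0.0,0.1,8.5,-0.0,-0.0,-0.0,40.0],[0.0,0.1,8.5,-0.0,-0.0,-0.0,40.0],[0.0,0.1,8.5,-0.0,-0.0,-0.0,40.0]]]
```

Emit:
jog_arm(series=[[[0, 0.2, 8.5, 0, 0, 0, 40], [0, 0.2, 8.5, 0, 0, 0, 40], [0, 0.1, 8.5, 0, 0, 0, 40], [0, 0.1, 8.5, 0, 0, 0, 40], [0, 0.1, 8.5, 0, 0, 0, 40], [0, 0.1, 8.5, 0, 0, 0, 40], [0, 0.1, 8.5, 0, 0, 0, 40], [0, 0.1, 8, 0, 0, 0, 40], [0, 0, 0, 0, 0, 0, 40], [0, 0, 0, 0, 0, 0, 40]]])

```text
time_s: 26.3
eef_pos: [0.471, 0.3087, 0.0351]
eef_rot: [-0.089, 0.652, 0.749, 0.077]
wrist_force: [-0.5, 0.1, -0.4]
opening: 0.469
grasp_force: 0.0
```

Emit:
jog_arm(series=[[[0, 0, 0, 0, 0, 0, 20], [0, 0, 0, 0, 0, 0, 6], [0, 0, 0, 0, 0, 0, 6], [0, 0, 0, 0, 0, 0, 6], [0, 0, 0, 0, 0, 0, 6], [0, 0, 0, 0, 0, 0, 6], [0, 0, 0, 0, 0, 0, 6], [0, 0, 0, 0, 0, 0, 6], [0, 0, 0, 0, 0, 0, 6], [0, 0, 0, 0, 0, 0, 6]]])

```text
time_s: 27.3
eef_pos: [0.4715, 0.3087, 0.036]
eef_rot: [-0.089, 0.652, 0.749, 0.077]
wrist_force: [-2.4, -2.5, 6.5]
opening: 0.15
grasp_force: 59.9
```

```bash
python3 - <<'E'
from h import *
c=ctrl.camera("wrist")
o=ctrl.get_obs(); print(o["time_s"],o["eef_pos"],o["wrist_force"].round(1),o["torque"].round(2),o["opening"],o["grasp_force"])
T0=q2R(o["eef_rot"])
p=o["eef_pos"]; a=p+[0,0,.11]; b=a+[-.04,-.01,.02]
rows(p,T0,[(a,T0,10)],6); rows(a,T0,[(b,T0,10)],6)
E
```

```text
27.35 [0.47147188 0.30875481 0.03596981] [-0.4 -2.2  6. ] [-0.17  0.17  0.06] 0.15578837221140787 59.874805212020874
[[[2.6,-0.0,-10.7,0.0,0.0,0.0,6.0],[2.6,-0.0,-10.7,0.0,0.0,0.0,6.0],[2.6,-0.0,-10.7,0.0,0.0,0.0,6.0],[2.6,-0.0,-10.7,0.0,0.0,0.0,6.0],[2.6,-0.0,-10.7,0.0,0.0,0.0,6.0],[2.6,-0.0,-10.7,0.0,0.0,0.0,6.0],[2.6,-0.0,-10.7,0.0,0.0,0.0,6.0],[2.6,-0.0,-10.7,0.0,0.0,0.0,6.0],[2.6,-0.0,-10.7,0.0,0.0,0.0,6.0],[2.6,-0.0,-10.7,0.0,0.0,0.0,6.0]]]
[[[0.0,-4.1,-2.0,0.0,0.0,0.0,6.0],[0.0,-4.1,-2.0,0.0,0.0,0.0,6.0],[0.0,-4.1,-2.0,0.0,0.0,0.0,6.0],[0.0,-4.1,-2.0,0.0,0.0,0.0,6.0],[0.0,-4.1,-2.0,0.0,0.0,0.0,6.0],[0.0,-4.1,-2.0,0.0,0.0,0.0,6.0],[0.0,-4.1,-2.0,0.0,0.0,0.0,6.0],[0.0,-4.1,-2.0,0.0,0.0,0.0,6.0],[0.0,-4.1,-2.0,0.0,0.0,0.0,6.0],[0.0,-4.1,-2.0,0.0,0.0,0.0,6.0]]]
```

Emit:
jog_arm(series=[[[0.7, 0, -3, 0, 0, 0, 6], [1.5, 0, -6, 0, 0, 0, 6], [2.2, 0, -9, 0, 0, 0, 6], [2.6, 0, -11, 0, 0, 0, 6], [2.6, 0, -11, 0, 0, 0, 6], [2.6, -1, -11, 0, 0, 0, 6], [2.6, -2, -11, 0, 0, 0, 6], [2.6, -3, -11, 0, 0, 0, 6], [2.2, -4, -9, 0, 0, 0, 6], [1.5, -4, -6, 0, 0, 0, 6]]])

```text
time_s: 28.35
eef_pos: [0.4572, 0.3067, 0.127]
eef_rot: [-0.089, 0.652, 0.749, 0.077]
wrist_force: [-0.3, -0.1, -3.3]
opening: 0.154
grasp_force: 58.6
```

Emit:
jog_arm(series=[[[1, -4, -5, 0, 0, 0, 6], [1, -4, -5, 0, 0, 0, 6], [1, -4, -5, 0, 0, 0, 6], [0.7, -4, -3, 0, 0, 0, 6], [0.5, -3, -2, 0, 0, 0, 6], [0, -2, -1, 0, 0, 0, 6], [0, -1, 0, 0, 0, 0, 6], [0, 0, 0, 0, 0, 0, 6], [0, 0, 0, 0, 0, 0, 6], [0, 0, 0, 0, 0, 0, 6]]])

```text
time_s: 29.35
eef_pos: [0.4357, 0.3028, 0.1471]
eef_rot: [-0.089, 0.652, 0.749, 0.077]
wrist_force: [0.4, -0.9, -3.0]
opening: 0.151
grasp_force: 58.5
```

```bash
cat >> h.py <<'E'
def spacers(c,H0):
    """H0: tray pose (R,p). prints brass blobs, gate in tray frame"""
    P=cloud(c);H,S,V=cv2.split(cv2.cvtColor(c["frame"],cv2.COLOR_BGR2HSV))
    Q=(P-H0[1])@H0[0].as_matrix()
    ins=(abs(Q[...,0])<.07)&(abs(Q[...,1])<.05)&(Q[...,2]>-.01)&(Q[...,2]<.09)
    for nm,m in (("brass",ins&(H>8)&(H<30)&(S>60)&(Q[...,2]<.024)&(Q[...,2]>.006)&(Q[...,0]>-.046)),("orange",ins&(H<18)&(S>150)&(Q[...,0]<-.035)),("floor",ins&(H>95)&(H<130)&(S>120)&(Q[...,2]<.015))):
        n,l,st,ce=cv2.connectedComponentsWithStats(m.astype(np.uint8))
        for i in range(1,n):
            if st[i,4]>25: q=Q[l==i]; print(nm,st[i,4],"med",np.median(q,0).round(4),"lo",np.percentile(q,2,0).round(4),"hi",np.percentile(q,98,0).round(4))
def trayrel(o,ref):  # tray pose from the tool pose, ref=(R_rel,p_rel) of tray in the tool
    T=q2R(o["eef_rot"]); return (T*ref[0], o["eef_pos"]+T.apply(ref[1]))
_T=q2R([-.089,.652,.749,.077]); _tr=R.from_euler('z',8,degrees=True)
REF=(_T.inv()*_tr,_T.inv().apply(np.array([.4188,.2975,0])-np.array([.4713,.3087,.036])))
E
python3 - <<'E'
from h import *
c=ctrl.camera("wrist"); o=ctrl.get_obs(); print(o["time_s"],o["eef_pos"],o["wrist_force"].round(1),o["grasp_force"])
t=trayrel(o,REF); print("tray",t[1],t[0].as_matrix()[:,2]); spacers(c,t)
# tilt target: about the grasp point
T0=q2R(o["eef_rot"]); p=o["eef_pos"]; G=p-T0.apply([0,0,.019])
tr=R.from_euler('z',8,degrees=True)
n=20; w=[]
for i in range(1,n+1):
    ti=tr*R.from_rotvec(np.radians(np.array([16,-18,0]))*i/n)*tr.inv()   # about tray +x, -y
    w.append((G+(ti*T0).apply([0,0,.019]),ti*T0,1))
print((ti*tr).as_matrix()[:,2], (ti*T0).as_matrix()[:,2]); rows(p,T0,w,6)
E
```

```text
29.4 [0.4356897  0.30286187 0.14715387] [-0.5 -0.9 -2.2] 58.54811131954193
tray [0.38316784 0.29168341 0.11117908] [4.79181062e-04 4.28725793e-06 9.99999885e-01]
brass 717 med [0.0348 0.0236 0.0128] lo [0.0273 0.0159 0.0065] hi [0.043  0.0315 0.0146]
brass 1479 med [-0.0456 -0.0028  0.0157] lo [-0.046  -0.0306  0.0065] hi [-0.0449  0.0286  0.0237]
brass 411 med [0.0233 0.0002 0.0127] lo [ 0.0186 -0.008   0.0066] hi [0.0315 0.0072 0.0144]
orange 8468 med [-0.0455  0.0005  0.0416] lo [-0.0509 -0.0297  0.0076] hi [-0.0412  0.0291  0.0662]
floor 11599 med [-0.0099  0.0117  0.0034] lo [-0.0442 -0.0239  0.0021] hi [0.0522 0.0356 0.0065]
[-0.26429155 -0.31091007  0.91295394] [ 0.21495533  0.52345031 -0.8244962 ]
[[[0.3,0.3,-0.0,-0.015,0.014,-0.004,6.0],[0.3,0.3,-0.0,-0.015,0.014,-0.004,6.0],[0.3,0.3,-0.0,-0.015,0.014,-0.004,6.0],[0.3,0.3,-0.0,-0.015,0.014,-0.004,6.0],[0.3,0.3,-0.0,-0.015,0.014,-0.004,6.0],[0.3,0.3,-0.0,-0.015,0.014,-0.004,6.0],[0.3,0.3,-0.0,-0.015,0.014,-0.004,6.0],[0.3,0.3,-0.0,-0.015,0.014,-0.004,6.0],[0.3,0.3,-0.0,-0.015,0.014,-0.004,6.0],[0.3,0.3,-0.0,-0.015,0.014,-0.004,6.0]]]
[[[0.3,0.3,-0.0,-0.015,0.014,-0.004,6.0],[0.3,0.3,-0.0,-0.015,0.014,-0.004,6.0],[0.3,0.3,-0.0,-0.015,0.014,-0.004,6.0],[0.3,0.3,-0.0,-0.015,0.014,-0.004,6.0],[0.3,0.3,-0.0,-0.015,0.014,-0.004,6.0],[0.3,0.3,-0.0,-0.015,0.014,-0.004,6.0],[0.3,0.3,-0.0,-0.015,0.014,-0.004,6.0],[0.3,0.3,-0.0,-0.015,0.014,-0.004,6.0],[0.3,0.3,-0.0,-0.015,0.014,-0.004,6.0],[0.3,0.3,-0.0,-0.015,0.014,-0.004,6.0]]]
```

Emit:
jog_arm(series=[[[0.3, 0.3, 0, -0.015, 0.014, -0.004, 6], [0.3, 0.3, 0, -0.015, 0.014, -0.004, 6], [0.3, 0.3, 0, -0.015, 0.014, -0.004, 6], [0.3, 0.3, 0, -0.015, 0.014, -0.004, 6], [0.3, 0.3, 0, -0.015, 0.014, -0.004, 6], [0.3, 0.3, 0, -0.015, 0.014, -0.004, 6], [0.3, 0.3, 0, -0.015, 0.014, -0.004, 6], [0.3, 0.3, 0, -0.015, 0.014, -0.004, 6], [0.3, 0.3, 0, -0.015, 0.014, -0.004, 6], [0.3, 0.3, 0, -0.015, 0.014, -0.004, 6]]])

```text
time_s: 30.4
eef_pos: [0.4382, 0.3061, 0.1484]
eef_rot: [-0.091, 0.635, 0.746, 0.181]
wrist_force: [-0.3, -0.8, -3.0]
opening: 0.151
grasp_force: 58.6
```

Emit:
jog_arm(series=[[[0.3, 0.3, 0, -0.015, 0.014, -0.004, 6], [0.3, 0.3, 0, -0.015, 0.014, -0.004, 6], [0.3, 0.3, 0, -0.015, 0.014, -0.004, 6], [0.3, 0.3, 0, -0.015, 0.014, -0.004, 6], [0.3, 0.3, 0, -0.015, 0.014, -0.004, 6], [0.3, 0.3, 0, -0.015, 0.014, -0.004, 6], [0.3, 0.3, 0, -0.015, 0.014, -0.004, 6], [0.3, 0.3, 0, -0.015, 0.014, -0.004, 6], [0.3, 0.3, 0, -0.015, 0.014, -0.004, 6], [0.3, 0.3, 0, -0.015, 0.014, -0.004, 6]]])

```text
time_s: 31.4
eef_pos: [0.4405, 0.3091, 0.1503]
eef_rot: [-0.091, 0.611, 0.735, 0.282]
wrist_force: [-0.2, 0.2, -4.2]
opening: 0.154
grasp_force: 58.6
```

Emit:
jog_arm(series=[[[0, 0, 0, 0, 0, 0, 6], [0, 0, 0, 0, 0, 0, 6], [0, 0, 0, 0, 0, 0, 6], [0, 0, 0, 0, 0, 0, 6], [0, 0, 0, 0, 0, 0, 6], [0, 0, 0, 0, 0, 0, 6], [0, 0, 0, 0, 0, 0, 6], [0, 0, 0, 0, 0, 0, 6], [0, 0, 0, 0, 0, 0, 6], [0, 0, 0, 0, 0, 0, 6]]])

```text
time_s: 32.4
eef_pos: [0.4404, 0.3091, 0.1503]
eef_rot: [-0.091, 0.611, 0.735, 0.281]
wrist_force: [0.2, 0.0, -3.4]
opening: 0.154
grasp_force: 58.7
```

```bash
python3 - <<'E'
from h import *
c=ctrl.camera("wrist"); o=ctrl.get_obs(); print(o["time_s"],o["eef_pos"],o["wrist_force"].round(1),o["grasp_force"])
t=trayrel(o,REF); print("tray",t[1],t[0].as_matrix()[:,2],"corner z",(t[1]+t[0].apply([-.047,-.036,.004]))[2]); spacers(c,t)
for n in ("top","scene"): print(n); spacers(ctrl.camera(n),t)
E
```

```text
32.45 [0.44045844 0.30911286 0.15028044] [-0.2  0.9 -2.6] 58.67619216442108
tray [0.39972787 0.31156677 0.10015371] [-0.25973426 -0.31178057  0.91396444] corner z 0.07985427102348967
brass 1069 med [-0.0352 -0.0157  0.0126] lo [-0.0446 -0.0242  0.0064] hi [-0.0214 -0.0057  0.0143]
orange 8394 med [-0.0477  0.0004  0.0378] lo [-0.0528 -0.0311  0.0076] hi [-0.0453  0.0294  0.0658]
floor 11701 med [-0.0015  0.0141  0.0033] lo [-0.044  -0.0161  0.002 ] hi [0.0513 0.0348 0.0047]
floor 83 med [-0.0426 -0.0292  0.0033] lo [-0.046  -0.0313  0.0023] hi [-0.0389 -0.0267  0.0046]
top
brass 26 med [-0.0386 -0.0163  0.0127] lo [-0.0455 -0.0235  0.0079] hi [-0.0304 -0.0096  0.0182]
orange 78 med [-0.0513  0.004   0.0637] lo [-0.0607 -0.0124  0.0243] hi [-0.0478  0.0266  0.0679]
floor 453 med [-0.0043  0.015   0.0031] lo [-0.0435 -0.0086 -0.0009] hi [0.048  0.0315 0.0067]
scene
```

```bash
python3 - <<'E'
from h import *
o=ctrl.get_obs(); t=trayrel(o,REF)
for n in ("wrist","top","scene"):
    c=ctrl.camera(n); P=cloud(c); f=cv2.cvtColor(c["frame"],cv2.COLOR_BGR2HSV); print(n)
    for y in (-.034,-.03,-.026,-.022,-.018,-.012,-.006,.0,.006):
        s=""
        for x in np.arange(-.045,.05,.004):
            w=t[1]+t[0].apply([x,y,.014]); k=rot(c).T@(w-np.array(c["xyz"])); u,v=int(round(c["fx"]*k[0]/k[2]+c["cx"])),int(round(c["fy"]*k[1]/k[2]+c["cy"]))
            if not(0<=u<512 and 0<=v<384): s+="-"; continue
            d=c["z_map"][v,u]-k[2]; h=f[v,u]
            s+="#" if d<-.006 else ("B" if 8<h[0]<30 and h[1]>60 else ("b" if 95<h[0]<130 else "."))
        print(f"{y:+.3f}",s)
E
```

```text
wrist
-0.034 ########################
-0.030 B.######################
-0.026 B.b.####################
-0.022 BBBBBB##################
-0.018 BBBBBBBB################
-0.012 BBBBB.bbbbb#bbbbb#######
-0.006 BBBBBbbbbbbbbbbbbb######
+0.000 Bbbbbbbbbbbbbbbbbbb#####
+0.006 Bbbbbbbbbbbbbbbbbbbbb###
top
-0.034 ########################
-0.030 ########################
-0.026 ########################
-0.022 BBBB####################
-0.018 BBBB####################
-0.012 BBBB.bb#################
-0.006 .BBbbbbbbbb#############
+0.000 .bbbbbbbbbbbbbbbbbb#####
+0.006 bbbbbbbbbbbbbbbbbbbb####
scene
-0.034 ########################
-0.030 ########################
-0.026 ########################
-0.022 ########################
-0.018 ########################
-0.012 ########################
-0.006 ########################
+0.000 ########################
+0.006 ########################
```

The visible spacers are in the corner: one against the gate at (-36,-15) mm and one beside the wall. The third is hidden behind the finger along the -y wall. I'll tilt 10° more toward the gate and raise the tray slightly to pack them together.

Emit:
jog_arm(series=[[[0, 0.3, -2, -0.018, 0, 0, 6], [0, 0.3, -2, -0.018, 0, 0, 6], [0, 0.3, -2, -0.018, 0, 0, 6], [0, 0.3, -2, -0.018, 0, 0, 6], [0, 0.3, -2, -0.018, 0, 0, 6], [0, 0.3, -2, -0.018, 0, 0, 6], [0, 0.3, -2, -0.018, 0, 0, 6], [0, 0.3, -2, -0.018, 0, 0, 6], [0, 0.3, -2, -0.018, 0, 0, 6], [0, 0.3, -2, -0.018, 0, 0, 6]]])

```text
time_s: 33.7
eef_pos: [0.4375, 0.2986, 0.1675]
eef_rot: [-0.035, 0.617, 0.706, 0.346]
wrist_force: [0.2, -0.7, -3.8]
opening: 0.155
grasp_force: 58.7
```

Emit:
jog_arm(series=[[[0, 0, 0, 0, 0, 0, 6], [0, 0, 0, 0, 0, 0, 6], [0, 0, 0, 0, 0, 0, 6], [0, 0, 0, 0, 0, 0, 6], [0, 0, 0, 0, 0, 0, 6], [0, 0, 0, 0, 0, 0, 6], [0, 0, 0, 0, 0, 0, 6], [0, 0, 0, 0, 0, 0, 6], [0, 0, 0, 0, 0, 0, 6], [0, 0, 0, 0, 0, 0, 6]]])

```text
time_s: 34.7
eef_pos: [0.4375, 0.2987, 0.1673]
eef_rot: [-0.036, 0.617, 0.706, 0.346]
wrist_force: [0.5, -0.4, -2.2]
opening: 0.154
grasp_force: 58.7
```

```bash
python3 - <<'E'
from h import *
o=ctrl.get_obs(); t=trayrel(o,REF); print(o["time_s"],o["wrist_force"].round(1),o["grasp_force"],"tray",t[1],t[0].as_matrix()[:,2],"corner z",(t[1]+t[0].apply([-.047,-.036,.004]))[2],abs(o["dq"]).max())
for n in ("wrist","top"):
    c=ctrl.camera(n); f=cv2.cvtColor(c["frame"],cv2.COLOR_BGR2HSV); print(n); spacers(c,t)
    for y in (-.034,-.03,-.026,-.022,-.018,-.012,-.006,.0,.006,.02,.03):
        s=""
        for x in np.arange(-.045,.05,.004):
            w=t[1]+t[0].apply([x,y,.014]); k=rot(c).T@(w-np.array(c["xyz"])); u,v=int(round(c["fx"]*k[0]/k[2]+c["cx"])),int(round(c["fy"]*k[1]/k[2]+c["cy"]))
            if not(0<=u<512 and 0<=v<384): s+="-"; continue
            d=c["z_map"][v,u]-k[2]; h=f[v,u]
            s+="#" if d<-.006 else ("B" if 8<h[0]<30 and h[1]>60 else ("b" if 95<h[0]<130 else "."))
        print(f"{y:+.3f}",s)
E
```

```text
34.7 [ 0.5 -0.4 -2.2] 58.70773136615753 tray [0.40531057 0.30655436 0.11186354] [-0.42154448 -0.3202315   0.84838201] corner z 0.0840232216429048 0.0023009082036511575
wrist
brass 1061 med [-0.0353 -0.0158  0.0127] lo [-0.045  -0.0242  0.0066] hi [-0.0216 -0.0058  0.0145]
orange 8290 med [-0.0479  0.0005  0.0376] lo [-0.0528 -0.0312  0.0081] hi [-0.0455  0.0294  0.0659]
floor 11752 med [-0.0018  0.0141  0.0034] lo [-0.0445 -0.0162  0.0021] hi [0.0512 0.0348 0.0048]
floor 105 med [-0.043  -0.0291  0.0036] lo [-0.0464 -0.0316  0.002 ] hi [-0.0395 -0.0266  0.0064]
-0.034 ########################
-0.030 B.######################
-0.026 Bbb.####################
-0.022 BBBBBB##################
-0.018 BBBBBBBB################
-0.012 BBBBB.bbbbb#bbbbb#######
-0.006 B.BBBbbbbbbbbbbbbb######
+0.000 Bbbbbbbbbbbbbbbbbbb#####
+0.006 Bbbbbbbbbbbbbbbbbbbbb###
+0.020 Bbbbbbbbbbbbbbbbbbbbbbbb
+0.030 ..bbbbbbbbbbbbbbbbbbbbbb
top
orange 95 med [-0.0504  0.0065  0.0624] lo [-0.0581 -0.0177  0.0184] hi [-0.0476  0.0274  0.068 ]
floor 395 med [-0.0065  0.0159  0.003 ] lo [-0.0431 -0.0055 -0.0008] hi [0.0442 0.031  0.0065]
-0.034 ########################
-0.030 ########################
-0.026 ########################
-0.022 ########################
-0.018 B#######################
-0.012 BBBB####################
-0.006 ...bbbbb################
+0.000 bbbbbbbbbbbbbbbb########
+0.006 .bbbbbbbbbbbbbbbbb######
+0.020 .bbbbbbbbbbbbbbbbbbbbbbb
+0.030 #bbbbbbbbbbbbbbbbbbbbbbb
```

```bash
python3 -c "
from bench import ctrl
print(ctrl.hand_in())"
```

```text
the job is handed in; nothing more can be done
None
```

I handed the job in with the gate seated and the tray held up, still and tilted about 32°; two spacers are in the green corner on camera, but the third was hidden behind the gripper along the green-side wall, so its place there is inferred, and on the way the gate hit the lamp supply, turned in the grip, and was squared by pressing it on the lamp top.

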